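# Seat the rewound coil in the charger's slotted terminal block

## Task

Lift the toothed coil straight up off its post, carry it to the opened battery charger and, with its tongue towards the two little pegs, lower it so that all seven teeth start in their own slots; then let go of it while it still stands a little proud. Only after that, press it down from above until its lower flange lies flush on the terminal block, and take the gripper away. Leave the wire spool on its post, and the jar, the tin and the wrench where they are.

Things in the scene. Friction and masses are not known exactly. Their poses are not given: they have to be found in the camera images.
- coil_mid (a point): Centre (half-way up) of the loose wound coil: copper winding between two black flanges, 64 (x) by 46 (y) by 44 mm high, 0.2 to 0.4 kg, with a square 20 mm hole along z. Its flat sides, 46 mm apart along y, can be gripped at any height. At the start it stands upright on a post's shoulder, lower flange 30 mm above the table. z is up, x towards its tongue.
- coil_tongue (a point): End of the coil's tongues, 42 mm from its centre along its +x, at half height (22 mm above the lower flange's underside): it shows which way round the coil is. Each flange (5 mm thick) has such a tongue, 12 mm wide, sticking out 10 mm.
- coil_teeth (a point): Point on the coil's axis level with its tooth tips, 14 mm under the lower flange and 36 mm below coil_mid; axes as the coil's. Seven brass teeth, 5 (x) by 4 (y) mm with narrower tips, hang 14 mm below the lower flange: four at y = +17 mm (x = -24, -8, 8, 24 mm) and three at y = -17 mm (x = -16, 0, 16 mm).
- post_a: Fixed upright steel post that carries the coil; origin on the table under its axis. Round foot 84 mm across and 10 mm high, shoulder 25 mm across up to 30 mm above the table, then a 15 mm thick spindle up to 84 mm (10 mm above the coil's top). The coil is clear of it once lifted 70 mm.
- post_b: The other, identical fixed post, which carries the round wire spool; origin on the table under its axis.
- seat (a point): Centre of the top face of the charger's grey terminal block, 104 (x) by 58 (y) mm, 30 mm above the table; z up, x towards the two pegs. Its seven slots, 8 (x) by 7 (y) mm, 18 mm deep, have the pattern of the coil's teeth: four at y = +17 mm, three at y = -17 mm. When the coil is fully home its lower flange lies on this face and coil_mid is 22 mm above this point.
- slots (a point): Point 6 mm below the seat, at the stiff contacts inside the slots; axes as the seat's. Teeth drop in freely for 6 mm, then stand on the contacts (coil_mid then 30 mm above the seat, flange 8 mm proud). The contacts yield to a push of about 14 N, the coil's weight included, and stay wherever they are pushed; flange flush is 8 mm further down.
- key_pegs (a point): Midway between the tops of the two little steel pegs on the terminal block: 40 mm from the seat along its +x, 10 mm above the block's top. The pegs are 8 mm thick, at y = -11 and +11 mm; the tongue of the lower flange goes between them.
- charger: Opened battery charger, fixed; origin on the table under the seat, axes as the seat's. Steel chassis 200 (x) by 140 (y) mm, lips 17 mm high along its y edges. Three black capacitors 22 mm across, 44 mm high, at x = -78 mm (y = -30, 0, 30 mm); aluminium heat sink x = 69 to 95 mm, 110 mm long in y, 38 mm high (heights above the table).
- spool_mid (a point): Bystander: centre of a loose round copper wire spool, 68 mm across, 42 mm high, on post_b. It has no teeth.
- jar_mid (a point): Bystander: centre of a loose glass jar with a steel cap, 50 mm across, 65 mm high, standing 140 to 165 mm from the seat, on its peg side.
- tin_mid (a point): Bystander: centre of a loose grey tin, 48 mm across, 85 mm high, standing 85 to 110 mm from the axis of post_a, on the side away from the robot.
- wrench: Bystander: loose steel wrench about 130 mm long lying flat beyond post_b, x along it.

How it is judged:
By the outcome, as a careful person would: the job done as asked, in the order asked, and still so for the second after the job is handed in, with the robot touching nothing.
It also fails if it takes over 64 s, if anything falls off the work surface, if the arm or the gripper's body presses on something with over 40 N, if the wrist force passes 120 N, or if a joint passes its speed limit or range.

## Robot

A 7-joint arm with a two-finger parallel gripper is mounted at the origin on the work surface. World frame = base frame: x ahead of the robot, y to its left, z up, the work surface at z = 0. Lengths are in m, angles in degrees, forces in N, time in s.
With the tool pointing down it reaches from about 0.425 to 0.875 m from the base axis. Payload 4.7 kg.
Tool frame: the origin (TCP) lies at the very end of the fingers, on their centre line; the grasp point (between the pads) lies 19 mm behind it (pinch_z is the distance from the TCP to the grasp point, in m); z points along the fingers, y is the direction in which the jaws open and shut (so a half turn about z gives the same grasp; the last joint's range is limited). The gripper opens to 87 mm and grips with 3 to 60 N. Pads are 19 mm wide; open, the fingers measure 117 mm over their backs; the gripper's body (75 mm by 190 mm) begins 51 mm behind the grasp point.
Start: joints at [64.922, 18.392, -4.016, 83.108, 1.295, 78.541, -3.26], TCP at [0.284, -0.585, 0.185] pointing down, gripper open.
Joint ranges: [-163.93, 163.93], [-17.29, 119.83], [-79.2, 71.16], [3.27, 140.29], [-89.18, 269.18], [5.43, 117.66], [-154.24, 154.24]. Speed limits (degrees/s): [147.25, 147.25, 180, 180, 180, 180, 180].

## Interface

Orientations are given as [roll, pitch, yaw] about the fixed x, y, z axes, in that order (R = Rz(yaw) Ry(pitch) Rx(roll)).
In Python, from cell import get_obs, read_camera, camera_params, sign_off, pinch_z gives the robot as it stands.
- The arm moves only by the shell command python3 -m handwheel 'ROWS' [FORCE]. ROWS is JSON, a list of rows, each a list of 5 numbers: the finger opening in m, from 0 to 0.087, then the shift along the tool's x, y, z in m, then the turn about the tool's z in rad. In form: [[jaw, tx, ty, tz, twist], ...]. A call has 1 to 20 rows; each row is the pose to reach, as a shift and turn from the pose commanded when the call began, along the tool's axes at that moment; what a row does not reach only later rows make up. A row lasts 1/10 s, in which the tool goes at most 50 mm and 8.59 degrees, less where a joint would pass 70% of its speed; a pose out of reach is approached as far as the arm can. A call with a gripper value outside its range is refused whole. The fingers move at their own pace and stop on an object; FORCE is the grip in N (left out, the last holds). Time passes only in rows, so rows that repeat a pose let the fingers close. It gives the time, the measured TCP pose, the force and the opening at its end, in the units of the state.
- get_obs(): the state, without advancing time (a new reading comes with each control period).
- read_camera(name): name is "scene" or "top" or "wrist"; returns the picture (480x640x3 uint8, blue, green, red); there is no depth.
- camera_params(name): a dict with "camera_matrix" (3x3 intrinsics, pixels), "k1" (the pictures are not rectified: a ray, as slopes to the right and down, at radius r is drawn at 1 + k1 r^2 times it, then the intrinsics apply), "R" (3x3) and "t" (3): a world point X has camera coordinates R X + t. Camera axes: x right, y down, z forward; pixel columns grow to the right and rows downward; lengths in m; the calibration is good to about 2 mm. A picture is of the moment at which its call begins: read the wrist's pose just before it. camera_params takes no time and is no camera call; for the wrist camera it gives the pose at the moment of the call.
- sign_off(): hands the job in, once; it reports no verdict.
The state is a dict: "time_s": time; "qpos": joint angles; "joint_velocities": joint speeds; "effort": joint torques, N m; "tool_pos": TCP position; "tool_rot": TCP orientation; "force": force on the tool from outside, world axes, zero at the start; "wrist_torque": the same for the moment, N m; "grip_width": finger opening in m.
Only numpy, scipy, OpenCV 4.12 (cv2) and the standard library are available. Lean on these libraries where they do the work, as an engineer would, in place of code of your own. Each camera call takes 0.05 s, during which the arm holds its last target.

## Working session

There is one attempt and no reset: what is moved stays moved. The work goes in short steps, Python scripts to look and compute and a shell command to move; the robot and the scene stay as the last step left them, time stands still between calls to the robot, and variables do not carry over. Pictures are saved under pics/ and viewed, and the job is handed in when it is done.

```bash
ls; mkdir -p pics
python3 - <<'E'
from cell import *
import cv2,numpy as np
print(get_obs())
for n in ["scene","top","wrist"]:
    p=camera_params(n); print(n,p)
    cv2.imwrite(f"pics/{n}0.png",read_camera(n))
print(pinch_z)
E
```

```text
pics
{'time_s': 0.0, 'qpos': array([64.92138557, 18.43785969, -4.01425064, 83.1760398 ,  1.29544763,
       78.54095892, -3.26023094]), 'joint_velocities': array([ 0.06738838, -0.10483004,  0.02197428,  0.02670148,  0.04927964,
        0.03136449, -0.05563066]), 'effort': array([-2.51755080e-05, -4.91289496e+01, -4.03907290e-01, -3.12527633e+01,
       -6.38609659e-02,  4.36439062e-02,  1.91382642e-04]), 'tool_pos': array([ 0.2834404 , -0.58423948,  0.18406505]), 'tool_rot': array([-1.79890406e+02,  6.69288024e-03,  2.58870385e+01]), 'force': array([0.1970594 , 0.31615961, 0.42829242]), 'wrist_torque': array([ 0.00057428, -0.01940755,  0.03216657]), 'grip_width': 0.08691472506125136}
scene {'camera_matrix': array([[492.76617785,   0.        , 317.79288751],
       [  0.        , 492.76617785, 243.84185213],
       [  0.        ,   0.        ,   1.        ]]), 'k1': -0.016799107614728505, 'R': array([[-0.8780141 ,  0.47826445,  0.01882445],
       [ 0.31816496,  0.6125768 , -0.72354732],
       [-0.35757838, -0.62929546, -0.69001806]]), 't': array([ 0.49830087, -0.15117477,  1.3156083
[... 163 characters left out ...]
,   1.        ]]), 'k1': -0.06196656692323529, 'R': array([[ 3.29909993e-03, -9.99845681e-01, -1.72548774e-02],
       [-9.89933824e-01, -8.23959139e-04, -1.41528599e-01],
       [ 1.41492541e-01,  1.75481038e-02, -9.89783777e-01]]), 't': array([0.00365347, 0.57327541, 0.95979422])}
wrist {'camera_matrix': array([[410.29056675,   0.        , 320.88127054],
       [  0.        , 410.29056675, 247.1972677 ],
       [  0.        ,   0.        ,   1.        ]]), 'k1': -0.0949513610478411, 'R': array([[ 0.43786378, -0.89903832, -0.00232412],
       [-0.87016421, -0.42444815,  0.25031582],
       [-0.22602998, -0.10758187, -0.96816145]]), 't': array([-0.64933245, -0.0315642 ,  0.39093931])}
0.0187
```

View pics/scene0.png

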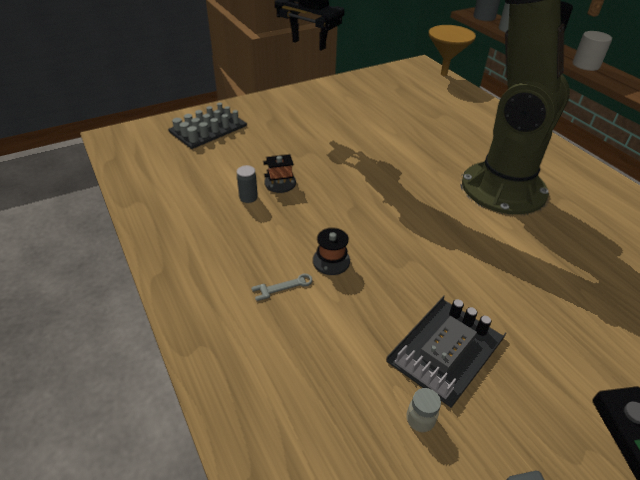

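View pics/top0.png

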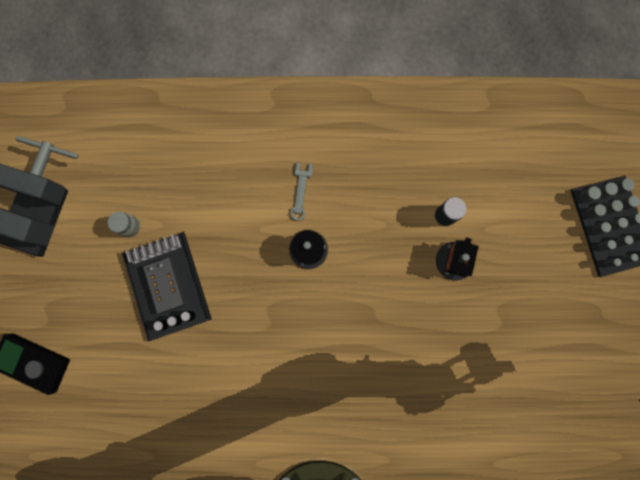

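View pics/wrist0.png

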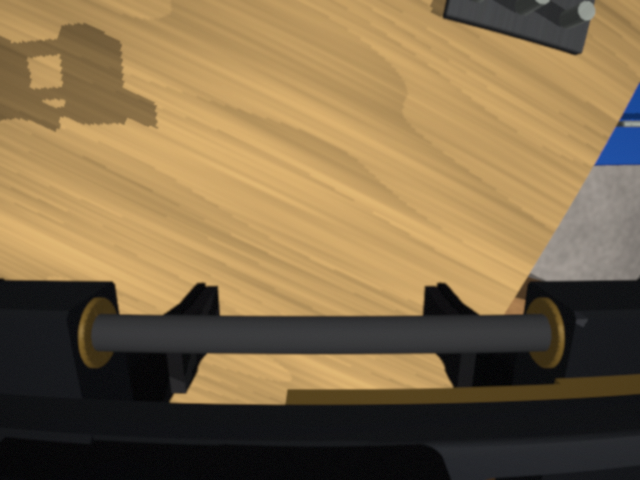

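```bash
cat > h.py <<'E'
import cv2,numpy as np
from scipy.optimize import least_squares
from cell import *
def und(p,px):
    K=p["camera_matrix"]; d=np.array([p["k1"],0,0,0,0.])
    return cv2.undistortPoints(np.array(px,float).reshape(-1,1,2),K,d).reshape(-1,2)
def proj(p,X):
    return cv2.projectPoints(np.array(X,float).reshape(-1,1,3),cv2.Rodrigues(p["R"])[0],np.array(p["t"],float),p["camera_matrix"],np.array([p["k1"],0,0,0,0.]))[0].reshape(-1,2)
def ray(p,px):
    s=und(p,px)[0]; d=p["R"].T@np.array([s[0],s[1],1]); return -p["R"].T@p["t"],d/np.linalg.norm(d)
def onz(p,px,z):
    c,d=ray(p,px); return c+d*(z-c[2])/d[2]
def tri(obs):
    A=np.zeros((3,3));b=np.zeros(3)
    for p,px in obs:
        c,d=ray(p,px);P=np.eye(3)-np.outer(d,d);A+=P;b+=P@c
    X=np.linalg.solve(A,b)
    return X,[np.round(proj(p,X)[0]-px,1) for p,px in obs]
def crop(im,x,y,w,h,s,f):
    cv2.imwrite(f,cv2.resize(im[y:y+h,x:x+w],None,fx=s,fy=s,interpolation=cv2.INTER_CUBIC))
E
python3 - <<'E'
from h import *
t=cv2.imread("pics/top0.png");s=cv2.imread("pics/scene0.png")
crop(t,410,180,100,110,5,"pics/c1.png")
crop(t,95,200,130,150,4,"pics/c2.png")
crop(s,225,135,90,75,8,"pics/c3.png")
crop(s,380,290,135,145,4,"pics/c4.png")
p=camera_params("top")
for px in [(462,256),(165,287),(308,247)]: print(onz(p,px,.07))
E
```

```text
[ 0.52660435 -0.28585051  0.07      ]
[0.46281686 0.31228294 0.07      ]
[0.54457006 0.02405304 0.07      ]
```

View pics/c1.png

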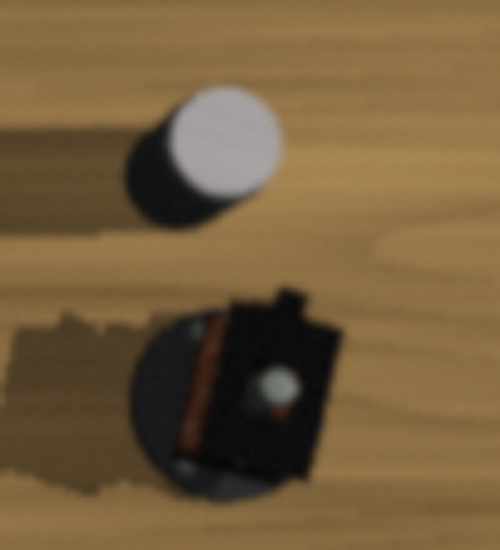

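View pics/c2.png

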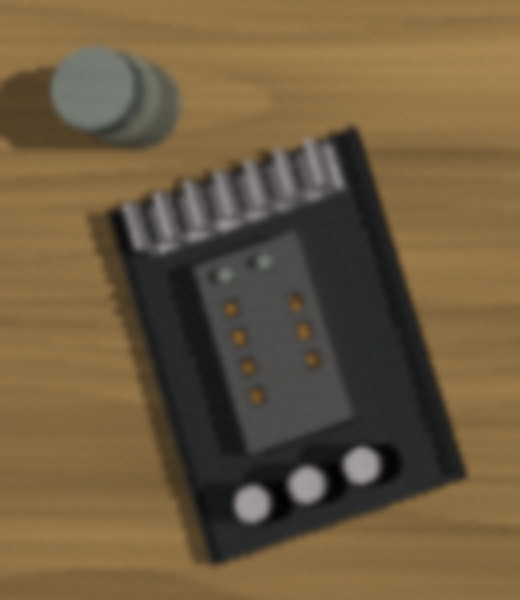

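View pics/c3.png

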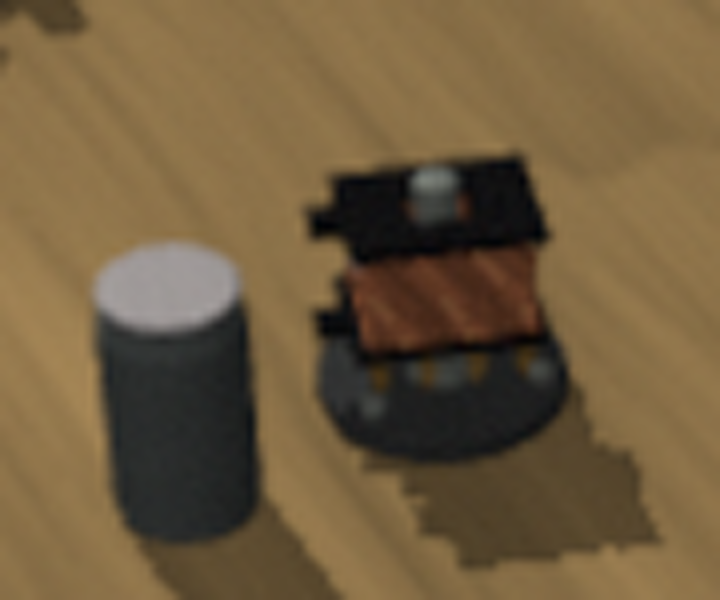

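View pics/c4.png

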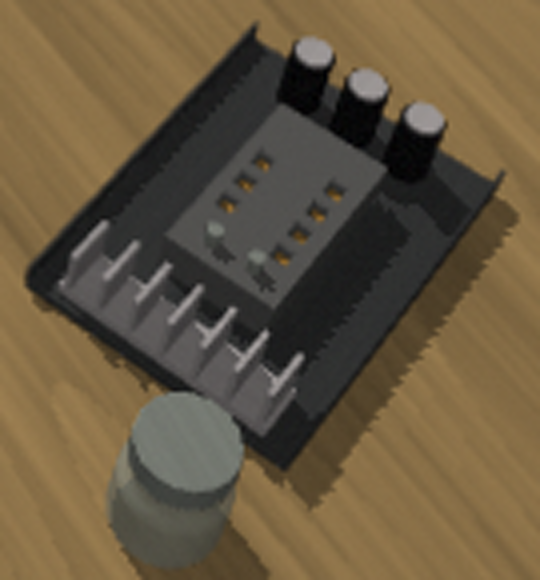

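```bash
cat > fit1.py <<'E'
from h import *
T=camera_params("top");S=camera_params("scene")
def t(c,o,s): return np.array(c,float)/s+np.array(o)
def fit(obs,x0):
    # obs: (cam, local xyz, px)
    def f(v):
        c,s=np.cos(v[3]),np.sin(v[3]); r=[]
        for p,l,px in obs:
            X=np.array([v[0]+c*l[0]-s*l[1],v[1]+s*l[0]+c*l[1],v[2]+l[2]])
            r.append(proj(p,X)[0]-px)
        return np.concatenate(r)
    q=least_squares(f,x0,loss="soft_l1")
    return q.x,f(q.x).reshape(-1,2).round(1)
if __name__=="__main__":
    a=lambda c:t(c,(410,180),5); b=lambda c:t(c,(225,135),8)
    obs=[(T,(.032,.023,.022),a((232,303))),(T,(.032,-.023,.022),a((342,333))),(T,(-.032,-.023,.022),a((308,482))),(T,(.042,0,.022),a((290,290))),
     (S,(.032,.023,.022),b((355,255))),(S,(-.032,.023,.022),b((548,238))),(S,(.032,-.023,.022),b((332,178))),(S,(-.032,-.023,.022),b((522,155)))]
    v,r=fit(obs,[.52,-.28,.05,-.2]); print("coil",v,np.degrees(v[3]),r.tolist())
    v,r=fit(obs[:4],[.52,-.28,.05,-.2]); print("coil top",v,np.degrees(v[3]),r.tolist())
    a=lambda c:t(c,(95,200),4); b=lambda c:t(c,(380,290),4)
    sx=[.024,.008,-.008,-.024]
    obs=[(T,(x,.017,-.005),a(c)) for x,c in zip(sx,[(232,309),(239,338),(248,367),(257,397)])]
    obs+=[(T,(x,-.017,-.005),a(c)) for x,c in zip([.016,0,-.016],[(296,303),(305,331),(313,360)])]
    obs+=[(T,(.04,.011,.01),a((223,272))),(T,(.04,-.011,.01),a((262,260))),(T,(-.052,-.029,0),a((352,418))),(T,(-.052,.029,0),a((250,452))),(T,(.052,-.029,0),a((300,233)))]
    n=len(obs)
    obs+=[(S,(.04,.011,.01),b((259,258))),(S,(.04,-.011,.01),b((216,230)))]
    obs+=[(S,(x,.017,-.005),b(c)) for x,c in zip(sx,[(283,259),(300,237),(318,214),(336,192)])]
    obs+=[(S,(x,-.017,-.005),b(c)) for x,c in zip([.016,0,-.016],[(229,206),(247,184),(263,163)])]
    v,r=fit(obs,[.46,.31,.03,.28]); print("seat",v,np.degrees(v[3]),r.tolist())
    v,r=fit(obs[:n],[.46,.31,.03,.28]); print("seat top",v,np.degrees(v[3]),r.tolist())
E
python3 fit1.py
```

```text
coil [ 0.5217462  -0.2894933   0.04783987 -0.26002261] -14.898198337576781 [[-0.1, -0.4], [-0.0, -0.5], [-0.1, 0.4], [0.4, 0.4], [-0.2, 0.5], [0.5, -0.5], [-0.3, 0.1], [0.2, 0.0]]
coil top [ 0.52267047 -0.29235511  0.03831159 -0.25444572] -14.578666035762282 [[-0.1, -0.2], [-0.2, -0.5], [-0.0, 0.1], [0.3, 0.6]]
seat [0.46738824 0.33113262 0.02882144 0.34277171] 19.639372116947513 [[-0.2, 0.2], [0.2, 0.1], [0.1, 0.0], [0.0, -0.3], [-0.1, -0.0], [-0.1, 0.1], [0.1, 0.0], [0.0, 0.9], [0.1, 0.4], [-0.0, -0.1], [-0.6, 0.6], [-1.4, -0.6], [-0.1, -1.0], [0.2, -0.9], [-0.3, -0.2], [-0.1, -0.1], [-0.2, 0.3], [-0.4, 0.6], [-0.4, 0.0], [-0.4, 0.3], [0.1, 0.5]]
seat top [0.46761714 0.33062712 0.02963565 0.33381285] 19.12606731444041 [[-0.0, -0.0], [0.3, -0.1], [0.2, -0.1], [0.0, -0.4], [0.1, -0.1], [0.0, 0.1], [0.1, 0.0], [0.3, 0.7], [0.4, 0.3], [-0.0, -0.0], [-0.7, 0.4], [-1.1, -0.7]]
```

Run:
```python
from h import *
from scipy.spatial.transform import Rotation as Ro
p=camera_params("wrist");o=get_obs()
Rt=Ro.from_euler("xyz",o["tool_rot"],degrees=True).as_matrix()
c=-p["R"].T@p["t"]
print("cam in tool",Rt.T@(c-o["tool_pos"]), "axes\n",(p["R"]@Rt).round(3))
# shift to hover: target TCP
for X,Y in [((.5217,-.2895)),]:
    d=np.array([X-.02,Y+.005,.19])-o["tool_pos"]; print("shift tool",Rt.T@d, "twist",-14.9-o["tool_rot"][2])
```

```text
cam in tool [ 0.06825038  0.00034347 -0.20074213] axes
 [[ 0.001  1.     0.001]
 [-0.968  0.001 -0.25 ]
 [-0.25  -0.     0.968]]
shift tool [ 0.32720453 -0.17453724 -0.00548235] twist -40.78902700167627
```

```bash
python3 -m handwheel '[[0.087,0.04,-0.022,0,0.09],[0.087,0.08,-0.044,0,0.18],[0.087,0.12,-0.066,0,0.27],[0.087,0.165,-0.088,0,0.36],[0.087,0.21,-0.11,0,0.45],[0.087,0.25,-0.132,0,0.54],[0.087,0.29,-0.154,0,0.63],[0.087,0.327,-0.1745,0,0.712],[0.087,0.327,-0.1745,0,0.712],[0.087,0.327,-0.1745,0,0.712],[0.087,0.327,-0.1745,0,0.712]]'
python3 - <<'E'
from h import *
import pickle
p=camera_params("wrist");pickle.dump(p,open("w1.pkl","wb"))
cv2.imwrite("pics/w1.png",read_camera("wrist"));print(get_obs()["tool_pos"],get_obs()["tool_rot"])
E
```

```text
time_s: 1.25
tool_pos: [0.5008, -0.2865, 0.1849]
tool_rot: [179.9, 0.0, -15.0]
force: [0.5, -1.0, 0.1]
grip_width: 0.0869
[ 0.50059765 -0.28680306  0.18491058] [ 1.79956425e+02  3.80338550e-02 -1.50504983e+01]
```

View pics/w1.png

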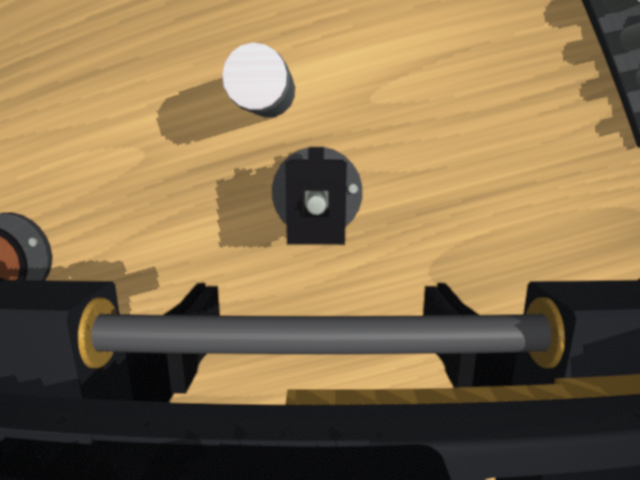

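```bash
python3 -m handwheel '[[0.087,0.03,0.0,0.03,0],[0.087,0.03,0.0,0.05,0],[0.087,0.03,0.0,0.05,0],[0.087,0.03,0.0,0.05,0]]'
python3 - <<'E'
from h import *
import pickle
p=camera_params("wrist");pickle.dump(p,open("w2.pkl","wb"))
im=read_camera("wrist");cv2.imwrite("pics/w2.png",im);print(get_obs()["tool_pos"],get_obs()["tool_rot"])
crop(cv2.imread("pics/w1.png"),265,140,105,115,5,"pics/w1c.png")
crop(im,240,150,160,160,4,"pics/w2c.png")
E
```

```text
time_s: 1.7
tool_pos: [0.5297, -0.294, 0.1352]
tool_rot: [180.0, 0.1, -15.0]
force: [0.6, -0.5, 0.2]
grip_width: 0.087
[ 0.53046176 -0.29408379  0.13624438] [ 1.79957929e+02 -6.21657114e-02 -1.50117994e+01]
```

View pics/w1c.png

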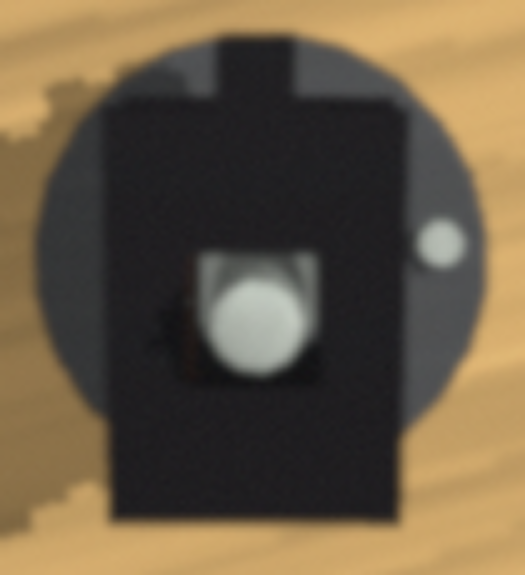

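View pics/w2c.png

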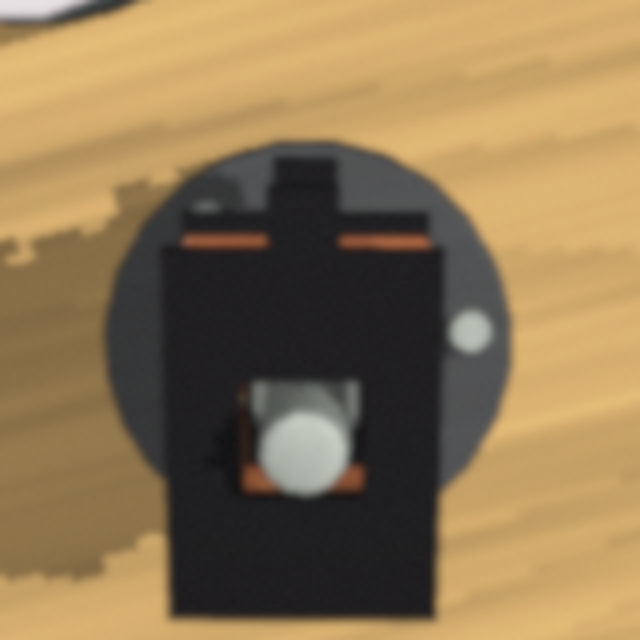

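Run:
```python
from h import *
from fit1 import fit
import pickle
A=pickle.load(open("w1.pkl","rb"));B=pickle.load(open("w2.pkl","rb"))
a=lambda c:np.array(c)/5+np.array([265,140]); b=lambda c:np.array(c)/4+np.array([240,150])
L=[(.032,.023,.022),(.032,-.023,.022),(-.032,.023,.022),(-.032,-.023,.022)]
o1=[(A,l,a(c)) for l,c in zip(L,[(104,100),(407,98),(110,522),(400,522)])]
o2=[(B,l,b(c)) for l,c in zip(L+[(.042,0,.022)],[(163,247),(443,247),(170,617),(435,617),(305,184)])]
for o in (o1,o2,o1+o2):
    v,r=fit(o,[.52,-.29,.05,-.26]); print(v,np.degrees(v[3]),r.tolist())
# post: top centre
print(tri([(A,a((257,327))),(B,b((305,454)))]))
o=get_obs();print(o["tool_pos"],o["tool_rot"])
```

```text
[ 0.52379204 -0.28899175  0.05438394 -0.26130056] -14.971419041468804 [[-0.9, 0.2], [0.6, 0.7], [-0.5, -0.5], [0.7, -0.4]]
[ 0.5229294  -0.2888292   0.05135059 -0.26568221] -15.222469129592886 [[-0.4, -0.1], [0.6, 0.2], [-0.2, -0.5], [0.4, -0.1], [-0.4, 0.4]]
[ 0.52327027 -0.28890695  0.05241796 -0.26471029] -15.166782296617447 [[-0.4, 0.7], [0.6, 1.4], [-0.3, -0.5], [0.5, -0.3], [-0.6, -0.3], [0.7, -0.1], [-0.4, -0.3], [0.6, -0.0], [-0.5, 0.1]]
(array([ 0.52299225, -0.28921886,  0.08353859]), [array([0.1, 0. ]), array([-0.1, -0. ])])
[ 0.53046176 -0.29408379  0.13624438] [ 1.79957929e+02 -6.21657114e-02 -1.50117994e+01]
```

```bash
python3 -m handwheel '[[0.087,-0.0078,-0.0031,0.0,-0.001],[0.087,-0.0078,-0.0031,0.02,0.002],[0.087,-0.0078,-0.0031,0.05,0.002],[0.087,-0.0078,-0.0031,0.08,0.002],[0.087,-0.0078,-0.0031,0.0985,0.002],[0.087,-0.0078,-0.0031,0.0985,0.002],[0.087,-0.0078,-0.0031,0.0985,0.002]]'
python3 - <<'E'
from h import *
cv2.imwrite("pics/s2.png",read_camera("scene")[100:250,180:380].repeat(4,0).repeat(4,1));o=get_obs();print(o["tool_pos"],o["tool_rot"],o["force"])
E
```

```text
time_s: 2.45
tool_pos: [0.5244, -0.2881, 0.0381]
tool_rot: [180.0, -0.1, -15.0]
force: [-0.4, -0.6, 0.3]
grip_width: 0.087
[ 0.52505841 -0.28836755  0.03876455] [ 1.79948247e+02 -1.70770990e-01 -1.50271867e+01] [ 0.48470056 -0.24434029 -0.5387819 ]
```

View pics/s2.png

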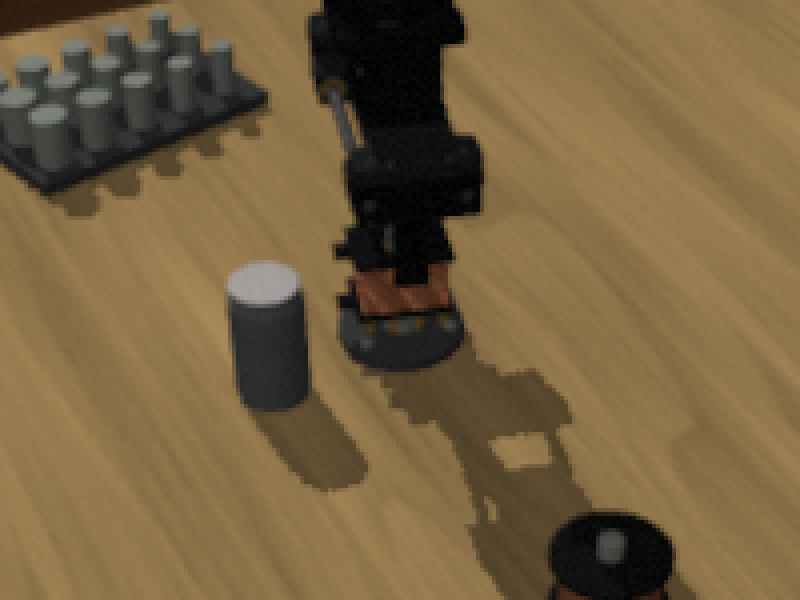

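```bash
python3 -m handwheel '[[0.06,-0.0012,0,0.001,0],[0.05,-0.0012,0,0.001,0],[0.04,-0.0012,0,0.001,0],[0.03,-0.0012,0,0.001,0],[0.03,-0.0012,0,0.001,0],[0.03,-0.0012,0,0.001,0],[0.03,-0.0012,0,0.001,0],[0.03,-0.0012,0,0.001,0]]' 30
```

```text
time_s: 3.3
tool_pos: [0.5224, -0.2911, 0.0364]
tool_rot: [179.7, -0.1, -15.1]
force: [-2.3, -8.2, 2.1]
grip_width: 0.0346
```

Run:
```python
from h import *
o=get_obs();print(o["tool_pos"],o["tool_rot"],o["force"],o["grip_width"])
cv2.imwrite("pics/s3.png",read_camera("scene")[100:250,180:380].repeat(4,0).repeat(4,1))
cv2.imwrite("pics/w3.png",read_camera("wrist"));o=get_obs();print(o["tool_pos"],o["tool_rot"],o["force"],o["grip_width"])
```

```text
[ 0.52242052 -0.29107232  0.03644824] [ 1.79746455e+02 -9.27332499e-02 -1.51154053e+01] [-2.34566199 -8.17254038  2.06894226] 0.03460812789898132
[ 0.52212168 -0.29220294  0.03651335] [ 1.79693683e+02 -1.10075982e-01 -1.51795808e+01] [-0.95379717 -7.61020698  1.62056941] 0.03203931639943495
```

View pics/s3.png

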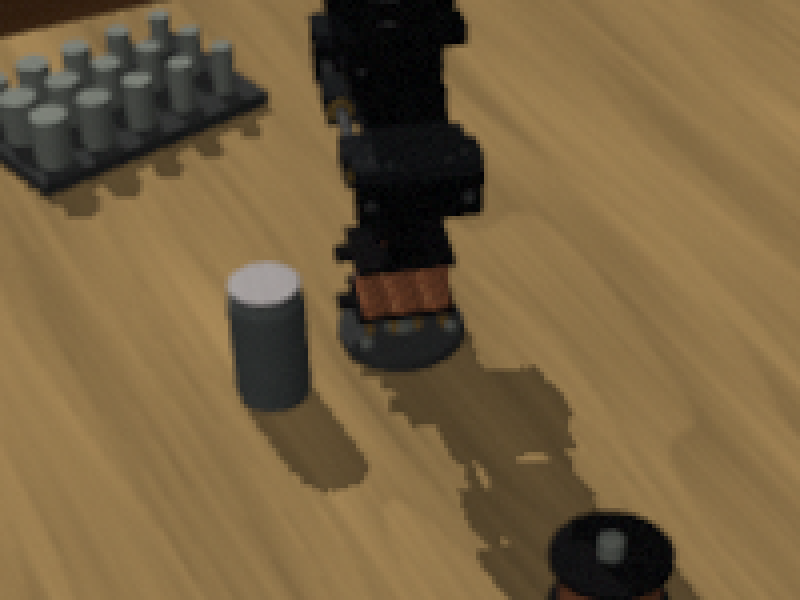

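View pics/w3.png

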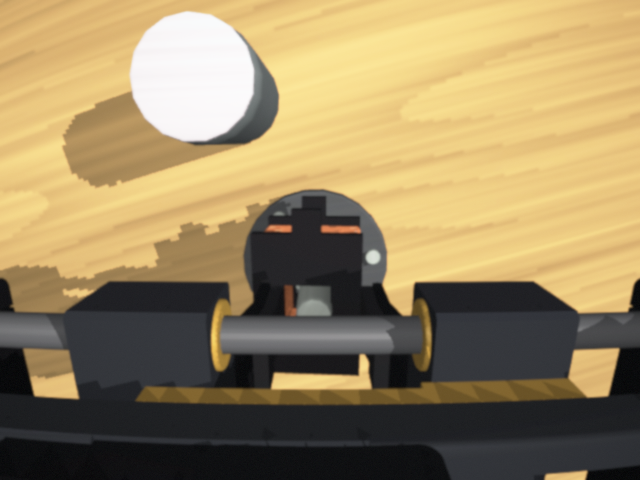

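Run:
```python
from h import *
im=cv2.imread("pics/w3.png")
im=np.clip(255*(im/255.)**.5,0,255).astype(np.uint8)
crop(im,220,180,200,220,4,"pics/w3c.png")
im=read_camera("scene");im=np.clip(255*(im/255.)**.5,0,255).astype(np.uint8)
crop(im,240,110,80,90,8,"pics/s4c.png")
o=get_obs();print(o["tool_pos"],o["tool_rot"],o["force"],o["grip_width"])
```

```text
[ 0.52204962 -0.29250643  0.03650117] [ 1.79680993e+02 -1.16503079e-01 -1.52001938e+01] [-1.31084406 -9.32819561  1.34088442] 0.031328393624065254
```

View pics/w3c.png

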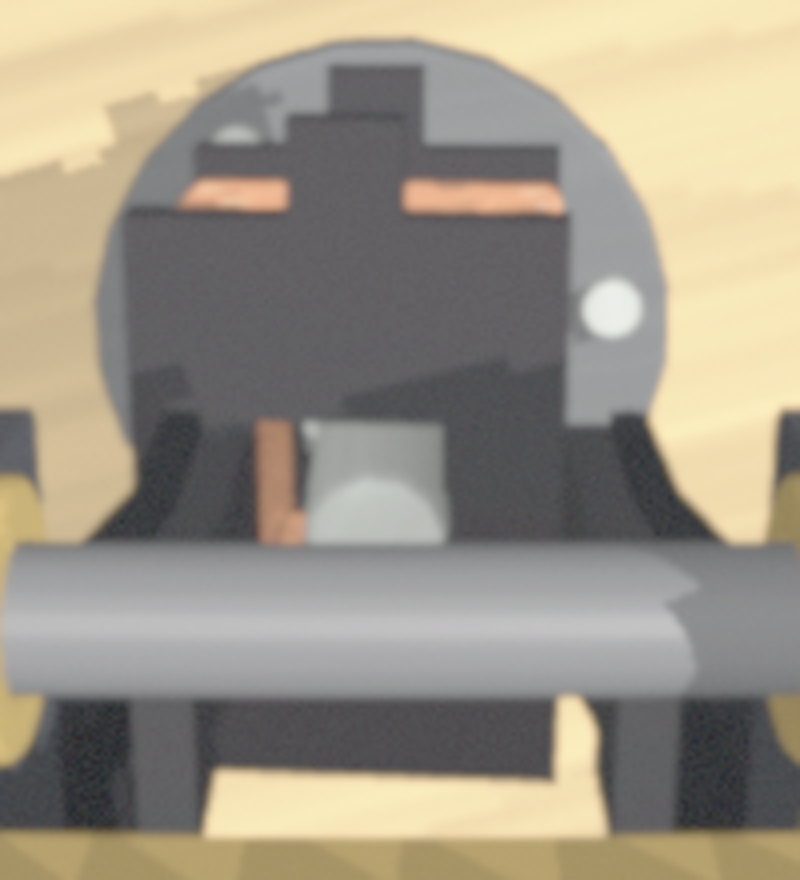

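View pics/s4c.png

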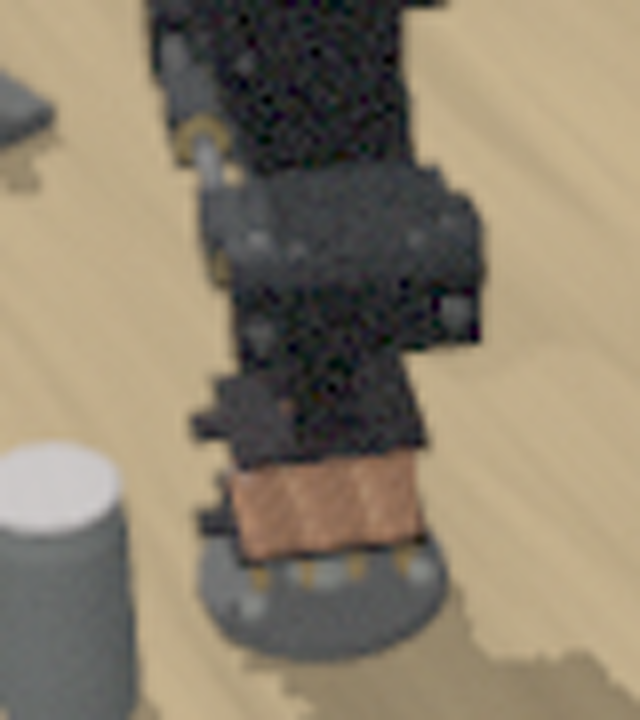

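```bash
python3 -m handwheel '[[0.035,0,0,0,0],[0.04,0,0,0,0],[0.045,0,0,0,0],[0.05,0,0,0,0],[0.055,0,0,0,0],[0.06,0,0,0,0],[0.065,0,0,0,0],[0.065,0,0,0,0]]' 10
python3 - <<'E'
from h import *
o=get_obs();print(o["tool_pos"],o["tool_rot"],o["force"],o["grip_width"])
im=read_camera("wrist");im=np.clip(255*(im/255.)**.5,0,255).astype(np.uint8)
crop(im,200,180,240,220,3,"pics/w5c.png")
im=read_camera("scene");im=np.clip(255*(im/255.)**.5,0,255).astype(np.uint8)
crop(im,230,110,100,90,7,"pics/s5c.png")
E
```

```text
time_s: 4.25
tool_pos: [0.5227, -0.2866, 0.0351]
tool_rot: [-180.0, 0.1, -15.0]
force: [-0.7, 0.3, -0.2]
grip_width: 0.0635
[ 0.52269296 -0.28662049  0.03513432] [-1.79960562e+02  5.47021852e-02 -1.49835747e+01] [-0.69964623  0.26133204 -0.22267712] 0.06350862165232048
```

View pics/w5c.png

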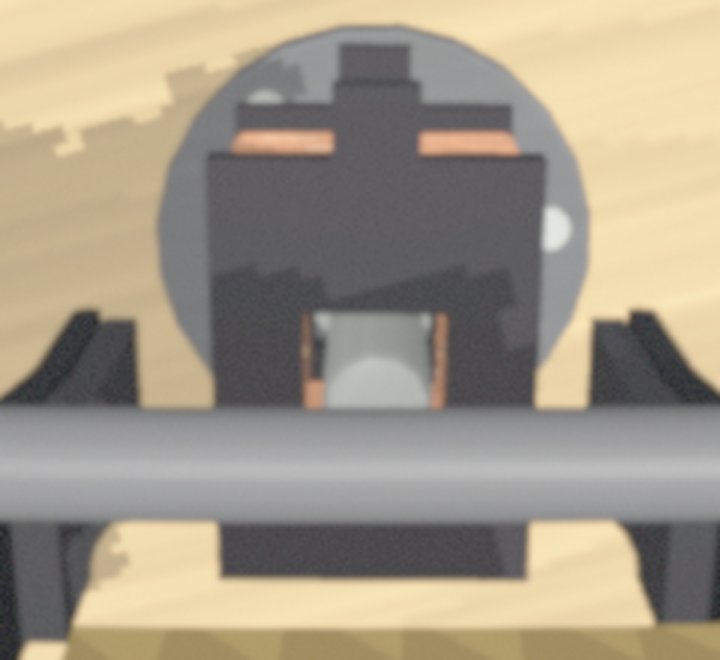

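View pics/s5c.png

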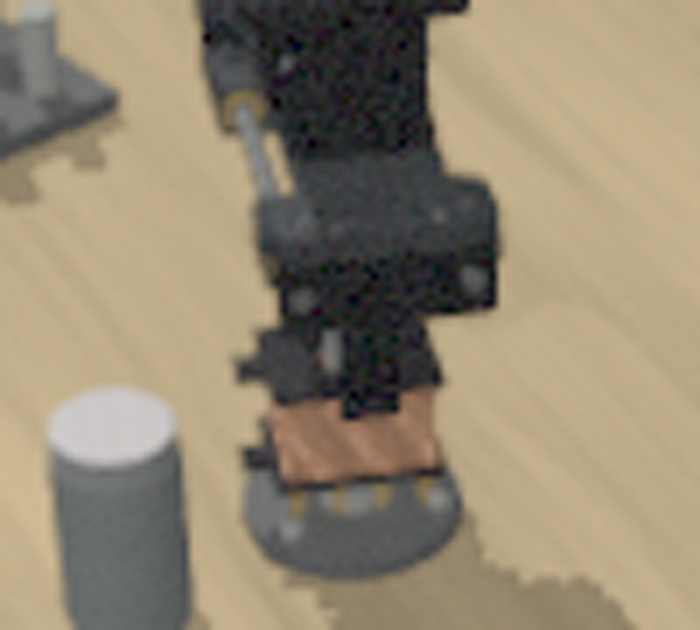

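```bash
python3 -m handwheel '[[0.06,0,0.0022,0,0],[0.055,0,0.0022,0,0],[0.05,0,0.0022,0,0],[0.048,0,0.0022,0,0],[0.046,0,0.0022,0,0],[0.045,0,0.0022,0,0],[0.044,0,0.0022,0,0],[0.044,0,0.0022,0,0]]' 12
python3 - <<'E'
from h import *
o=get_obs();print(o["tool_pos"],o["tool_rot"],o["force"],o["grip_width"])
im=read_camera("wrist");im=np.clip(255*(im/255.)**.5,0,255).astype(np.uint8)
crop(im,200,180,240,220,3,"pics/w6c.png")
im=read_camera("scene");im=np.clip(255*(im/255.)**.5,0,255).astype(np.uint8)
crop(im,230,110,100,90,7,"pics/s6c.png")
o=get_obs();print(o["tool_pos"],o["tool_rot"],o["force"],o["grip_width"])
E
```

```text
time_s: 5.15
tool_pos: [0.5227, -0.2888, 0.0358]
tool_rot: [-180.0, -0.0, -15.0]
force: [1.3, 3.2, 2.6]
grip_width: 0.045
[ 0.52271016 -0.28881429  0.03581418] [-1.79956209e+02 -1.39166701e-02 -1.49925256e+01] [1.29055501 3.24121598 2.57257263] 0.04502307823457022
[ 0.52266328 -0.2888381   0.03578904] [-1.79957924e+02 -1.15278125e-02 -1.49909439e+01] [0.4577835  2.87786374 2.09743782] 0.045230419904507296
```

View pics/w6c.png

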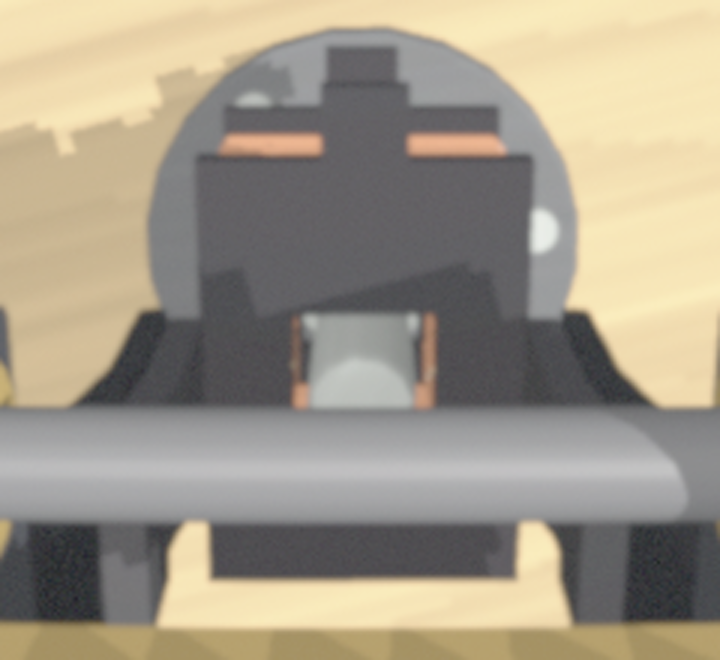

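View pics/s6c.png

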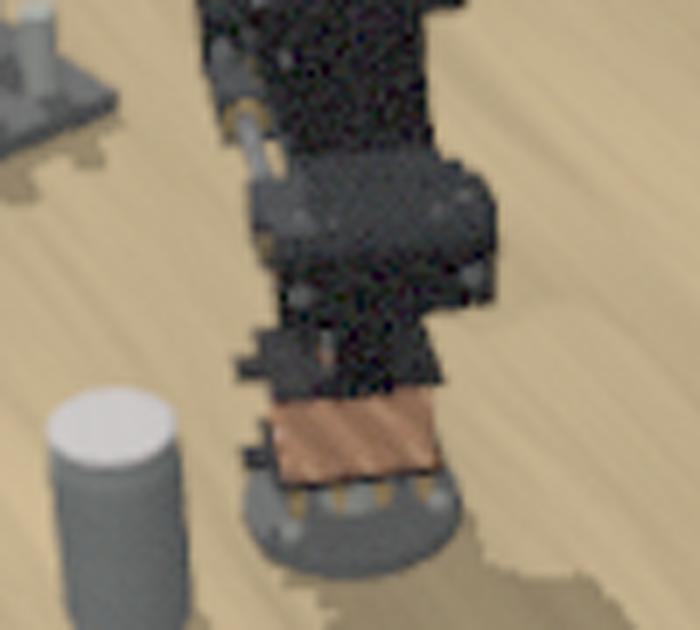

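```bash
python3 -m handwheel '[[0.043,0,0,0,0],[0.042,0,0,0,0],[0.04,0,0,0,0],[0.04,0,0,0,0],[0.04,0,0,0,0]]' 20;  python3 -m handwheel '[[0.04,0,0,0,0],[0.04,0,0,0,0],[0.04,0,0,0,0]]'
```

```text
time_s: 5.75
tool_pos: [0.5224, -0.2895, 0.0358]
tool_rot: [-180.0, -0.0, -15.0]
force: [0.9, 2.6, 2.9]
grip_width: 0.0446
time_s: 6.05
tool_pos: [0.5224, -0.2895, 0.0357]
tool_rot: [-180.0, -0.0, -15.0]
force: [0.8, 3.2, 2.7]
grip_width: 0.044
```

```bash
python3 -m handwheel '[[0.04,0,0,-0.004,0],[0.04,0,0,-0.01,0],[0.04,0,0,-0.015,0],[0.04,0,0,-0.015,0]]'
python3 - <<'E'
from h import *
o=get_obs();print(o["tool_pos"],o["tool_rot"],o["force"],o["grip_width"])
im=read_camera("scene");im=np.clip(255*(im/255.)**.5,0,255).astype(np.uint8)
crop(im,230,110,100,90,7,"pics/s7c.png")
o=get_obs();print(o["tool_pos"],o["tool_rot"],o["force"],o["grip_width"])
E
```

```text
time_s: 6.45
tool_pos: [0.5229, -0.291, 0.052]
tool_rot: [179.9, -0.1, -15.1]
force: [-0.1, -0.2, -0.3]
grip_width: 0.0404
[ 0.5228763  -0.29101731  0.05204621] [ 1.79904014e+02 -1.34019343e-01 -1.50653798e+01] [-0.05996006 -0.17647112 -0.30093908] 0.04042051171402331
[ 0.52263965 -0.29069128  0.05155453] [ 1.79925600e+02 -9.42715928e-02 -1.50590780e+01] [-0.9700323   0.85664679 -1.19399313] 0.04054260768383929
```

View pics/s7c.png

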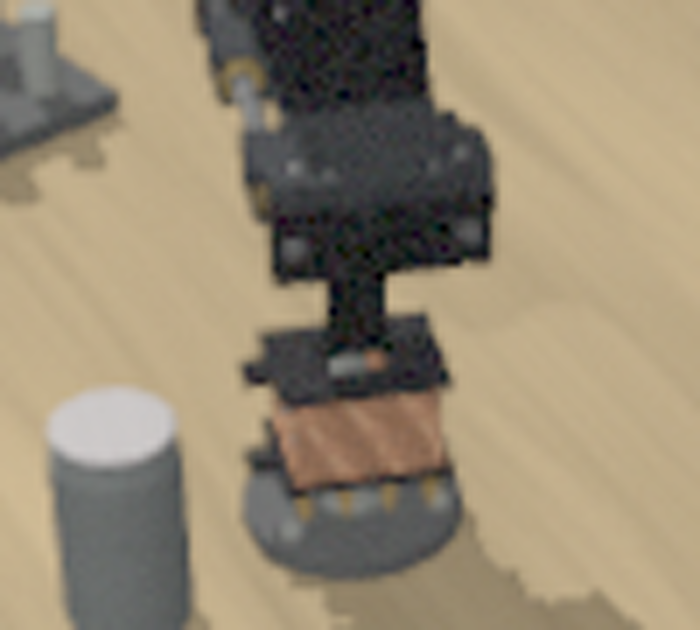

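Run:
```python
from h import *
im=read_camera("wrist");im=np.clip(255*(im/255.)**.5,0,255).astype(np.uint8)
crop(im,190,170,260,230,3,"pics/w8c.png")
o=get_obs();print(o["tool_pos"],o["tool_rot"],o["force"],o["grip_width"])
im=read_camera("top");im=np.clip(255*(im/255.)**.5,0,255).astype(np.uint8)
crop(im,400,190,120,110,6,"pics/t8c.png")
```

```text
[ 0.52239383 -0.29032966  0.0511549 ] [ 1.79948555e+02 -5.25855252e-02 -1.50507307e+01] [-0.52410012  1.04486825  1.03747702] 0.03978067979068782
```

View pics/w8c.png

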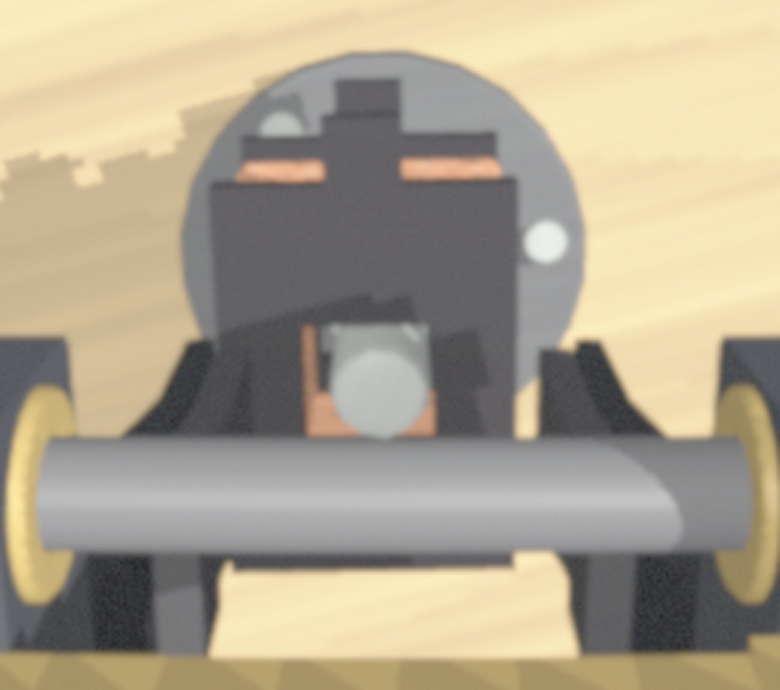

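View pics/t8c.png

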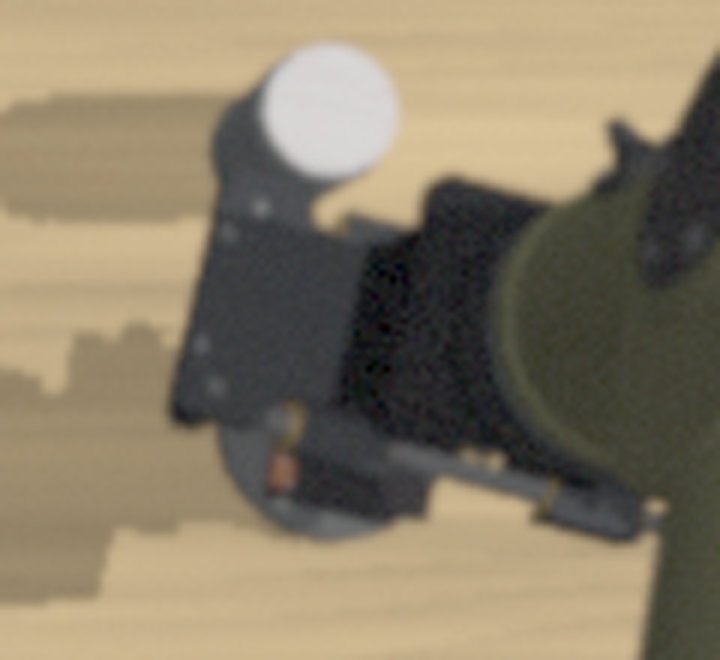

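```bash
python3 -m handwheel '[[0.05,0,0,-0.02,0],[0.06,0,0,-0.05,0],[0.07,0,0,-0.07,0],[0.087,0,0,-0.07,0],[0.087,0,0,-0.07,0],[0.087,0,0,-0.07,0]]'
python3 - <<'E'
from h import *
from scipy.spatial.transform import Rotation as Ro
im=read_camera("scene");o=get_obs()
print(o["tool_pos"],o["tool_rot"],o["grip_width"])
im=np.clip(255*(im/255.)**.5,0,255).astype(np.uint8).copy()
Rt=Ro.from_euler("xyz",o["tool_rot"],degrees=True).as_matrix()
S=camera_params("scene");W=camera_params("wrist")
im2=read_camera("wrist");im2=np.clip(255*(im2/255.)**.5,0,255).astype(np.uint8).copy()
for k in (-.0435,.0435):
  for dz,col in ((0,(0,0,255)),(-.038,(0,255,0))):
    X=o["tool_pos"]+Rt@np.array([0,k,dz])
    for P,I in ((S,im),(W,im2)):
        u=proj(P,X)[0]; print(k,dz,u); cv2.circle(I,tuple(int(round(v)) for v in u),2,col,-1)
crop(im,220,60,120,140,5,"pics/s9c.png"); cv2.imwrite("pics/w9.png",im2)
E
```

```text
time_s: 7.2
tool_pos: [0.5213, -0.2892, 0.1191]
tool_rot: [-180.0, 0.1, -15.0]
force: [-0.6, -0.3, -0.9]
grip_width: 0.0801
[ 0.52123748 -0.28913794  0.11893592] [-1.79969404e+02  1.57169634e-01 -1.50221966e+01] 0.08277263832683122
-0.0435 0 [282.78728307 153.78346854]
-0.0435 0 [236.47967234 277.88255858]
-0.0435 -0.038 [282.26671214 140.24013346]
-0.0435 -0.038 [218.97196235 306.41240055]
0.0435 0 [276.52260623 135.25881542]
0.0435 0 [404.47532326 278.15709248]
0.0435 -0.038 [275.89730868 122.00242463]
0.0435 -0.038 [421.65253574 306.75629876]
```

View pics/s9c.png

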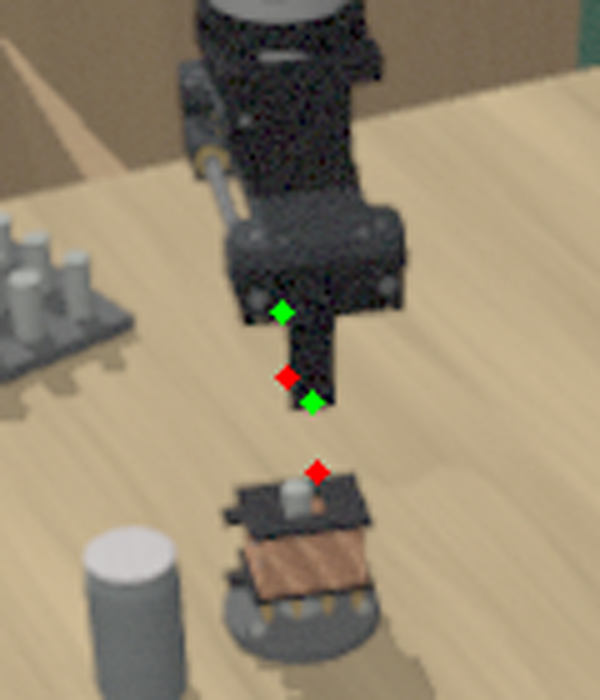

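View pics/w9.png

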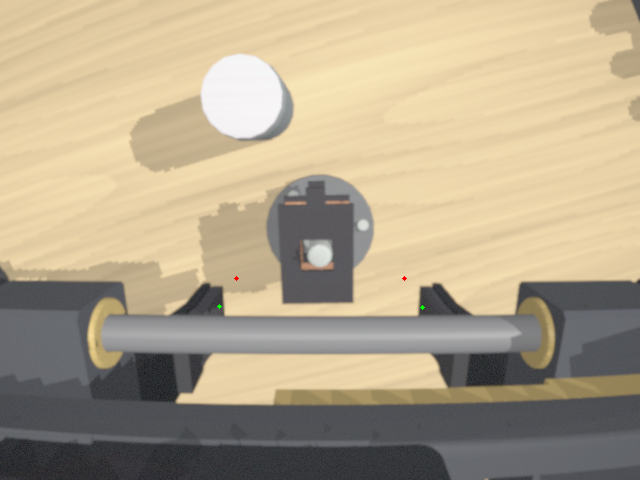

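```bash
python3 -m handwheel '[[0.087,0.001,0,0.03,0],[0.087,0.001,0,0.06,0],[0.087,0.001,0,0.08,0],[0.087,0.001,0,0.10,0],[0.087,0.001,0,0.112,0],[0.087,0.001,0,0.12,0],[0.087,0.001,0,0.12,0],[0.087,0.001,0,0.12,0]]'
python3 - <<'E'
from h import *
im=read_camera("scene");o=get_obs()
print(o["tool_pos"],o["tool_rot"],o["force"],o["grip_width"])
im=np.clip(255*(im/255.)**.5,0,255).astype(np.uint8).copy()
crop(im,220,90,120,130,5,"pics/s10c.png")
im=read_camera("wrist");im=np.clip(255*(im/255.)**.5,0,255).astype(np.uint8).copy();cv2.imwrite("pics/w10.png",im)
E
```

```text
time_s: 8.1
tool_pos: [0.5238, -0.2901, 0.0013]
tool_rot: [180.0, -0.1, -15.0]
force: [0.0, 0.2, -0.1]
grip_width: 0.087
[ 0.52404913 -0.29023023  0.00163384] [ 1.79972851e+02 -9.52473975e-02 -1.50231203e+01] [-0.18403252 -0.97123997 -0.24246379] 0.08707553544613464
```

View pics/s10c.png

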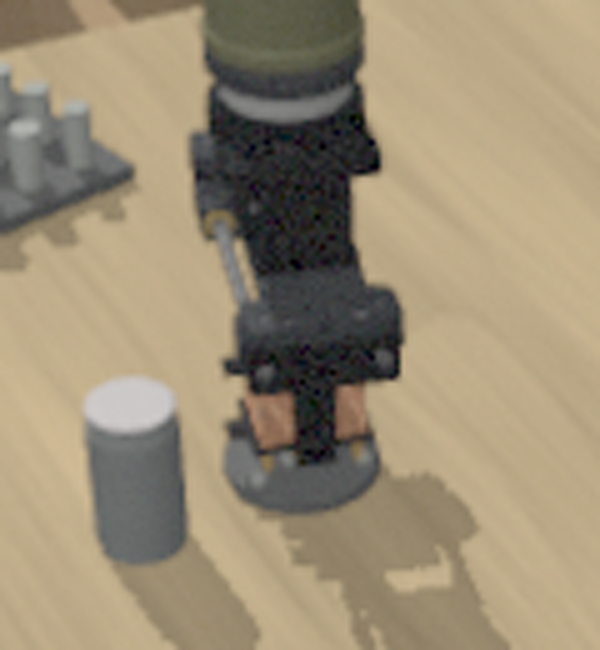

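View pics/w10.png

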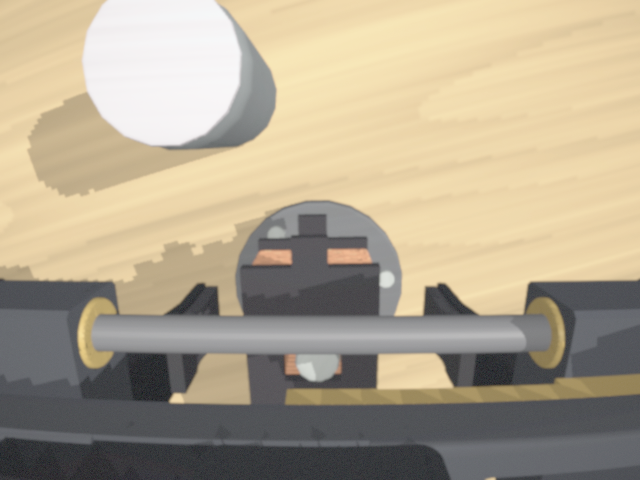

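```bash
python3 -m handwheel '[[0.075,0,0,0.001,0],[0.065,0,0,0.001,0],[0.058,0,0,0.001,0],[0.052,0,0,0.001,0],[0.048,0,0,0.001,0],[0.045,0,0,0.001,0],[0.04,0,0,0.001,0],[0.04,0,0,0.001,0],[0.04,0,0,0.001,0],[0.04,0,0,0.001,0]]' 25
```

```text
time_s: 9.2
tool_pos: [0.5236, -0.2895, -0.0002]
tool_rot: [-180.0, -0.0, -15.0]
force: [1.1, 1.8, 0.7]
grip_width: 0.0456
```

```bash
python3 -m handwheel '[[0.04,0,0,-0.003,0],[0.04,0,0,-0.006,0],[0.04,0,0,-0.01,0],[0.04,0,0,-0.01,0],[0.04,0,0,-0.01,0]]' 30
python3 - <<'E'
from h import *
im=read_camera("scene");o=get_obs()
print(o["tool_pos"],o["tool_rot"],o["force"],o["grip_width"])
im=np.clip(255*(im/255.)**.5,0,255).astype(np.uint8).copy()
crop(im,220,90,120,130,5,"pics/s11c.png")
E
```

```text
time_s: 9.7
tool_pos: [0.5233, -0.2906, 0.0102]
tool_rot: [179.9, -0.0, -15.1]
force: [1.9, -0.8, -1.7]
grip_width: 0.0457
[ 0.52333799 -0.29053778  0.01012865] [ 1.79952333e+02 -4.10621585e-02 -1.50443484e+01] [ 1.77121565 -1.83561189 -2.65587072] 0.04596478579223612
```

View pics/s11c.png

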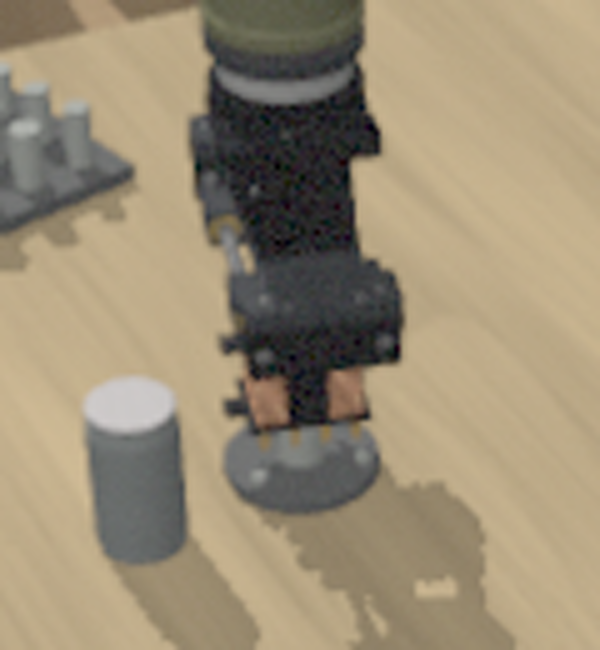

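```bash
python3 -m handwheel '[[0.04,0,0,-0.02,0],[0.04,0,0,-0.04,0],[0.04,0,0,-0.065,0],[0.04,0,0,-0.09,0],[0.04,0,0,-0.115,0],[0.04,0,0,-0.13,0],[0.04,0,0,-0.14,0],[0.04,0,0,-0.14,0]]'
python3 - <<'E'
from h import *
from scipy.spatial.transform import Rotation as Ro
im=read_camera("scene");o=get_obs()
print(o["tool_pos"],o["tool_rot"],o["force"],o["grip_width"])
im=np.clip(255*(im/255.)**.5,0,255).astype(np.uint8).copy()
crop(im,220,60,120,130,5,"pics/s12c.png")
Rt=Ro.from_euler("xyz",o["tool_rot"],degrees=True).as_matrix()
th=np.radians(19.4);g=np.array([.4675-.085*np.cos(th),.331-.085*np.sin(th),o["tool_pos"][2]])
print(Rt.T@(g-o["tool_pos"]),np.radians(19.4-o["tool_rot"][2]))
E
```

```text
time_s: 10.55
tool_pos: [0.5234, -0.2901, 0.1505]
tool_rot: [180.0, -0.1, -15.0]
force: [-0.2, -0.0, -3.2]
grip_width: 0.0454
[ 0.52287669 -0.28975423  0.14923738] [ 1.79997972e+02  4.41134839e-02 -1.50247912e+01] [-1.02266895 -0.96782979 -3.23684625] 0.0453443010432808
[-2.84519786e-01 -5.37124753e-01  2.00045096e-04] 0.6008259498994569
```

View pics/s12c.png

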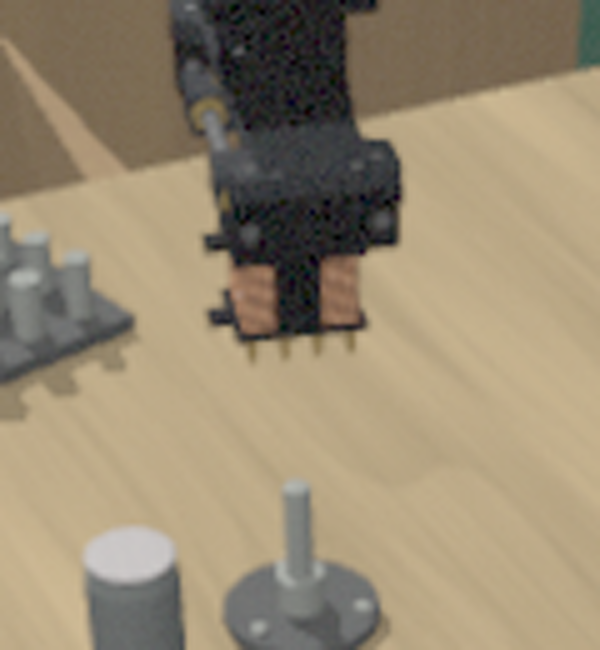

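```bash
python3 -m handwheel '[[0.04,-0.004,-0.007,0,-0.01],[0.04,-0.012,-0.022,0,-0.03],[0.04,-0.024,-0.045,0,-0.05],[0.04,-0.04,-0.075,0,-0.08],[0.04,-0.058,-0.11,0,-0.12],[0.04,-0.078,-0.147,0,-0.16],[0.04,-0.098,-0.185,0,-0.20],[0.04,-0.118,-0.223,0,-0.25],[0.04,-0.138,-0.261,0,-0.29],[0.04,-0.158,-0.299,0,-0.33],[0.04,-0.178,-0.337,0,-0.37],[0.04,-0.198,-0.375,0,-0.41],[0.04,-0.217,-0.41,0,-0.46],[0.04,-0.235,-0.444,0,-0.50],[0.04,-0.252,-0.475,0,-0.54],[0.04,-0.266,-0.502,0,-0.57],[0.04,-0.276,-0.522,0,-0.59],[0.04,-0.282,-0.532,0,-0.6],[0.04,-0.2845,-0.537,0,-0.6],[0.04,-0.2845,-0.537,0,-0.6]]'
python3 -m handwheel '[[0.04,0,0,0,0],[0.04,0,0,0,0]]'
python3 - <<'E'
from h import *
import pickle
p=camera_params("wrist");o=get_obs();pickle.dump((p,o),open("w13.pkl","wb"))
im=read_camera("wrist");cv2.imwrite("pics/w13.png",im)
print(o["tool_pos"],o["tool_rot"],o["force"],o["grip_width"])
E
```

```text
time_s: 12.6
tool_pos: [0.387, 0.3024, 0.1492]
tool_rot: [180.0, 0.1, 19.4]
force: [0.2, -0.2, -2.9]
grip_width: 0.0453
time_s: 12.8
tool_pos: [0.3882, 0.3011, 0.1495]
tool_rot: [179.9, 0.0, 19.2]
force: [0.6, -0.9, -2.5]
grip_width: 0.0454
[0.38819859 0.30114495 0.1494585 ] [1.79943680e+02 1.53669739e-02 1.92305379e+01] [ 0.59284482 -0.9071113  -2.52903528] 0.04539408463588669
```

View pics/w13.png

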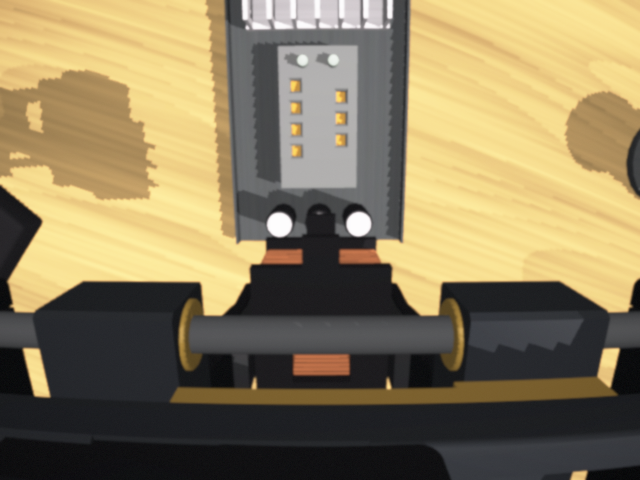

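Run:
```python
from h import *
im=cv2.imread("pics/w13.png")
crop(im,265,35,105,165,4,"pics/w13a.png")
im=np.clip(255*(im/255.)**.5,0,255).astype(np.uint8)
crop(im,235,195,170,115,4,"pics/w13b.png")
```

```text
(no output)
```

View pics/w13a.png

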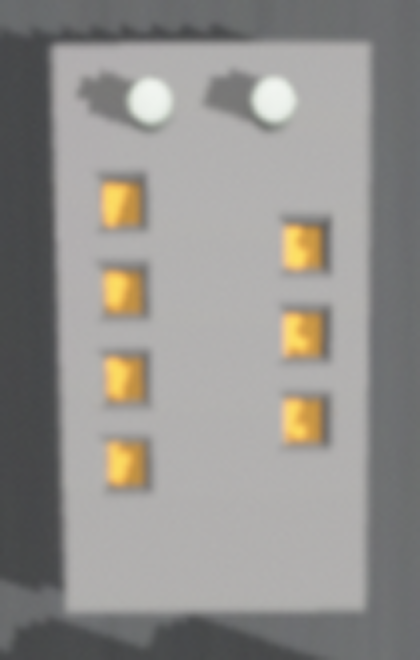

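View pics/w13b.png

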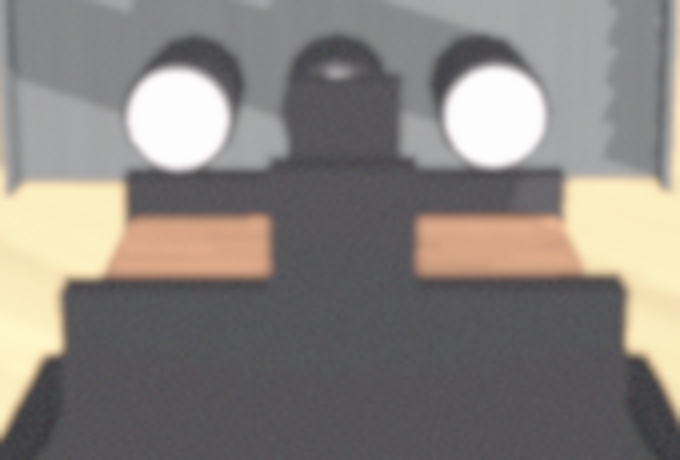

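Run:
```python
from h import *
im=cv2.imread("pics/w13.png").astype(float)
im=np.clip((im-10)*5,0,255).astype(np.uint8)
crop(im,240,205,160,80,5,"pics/w13d.png")
```

```text
(no output)
```

View pics/w13d.png

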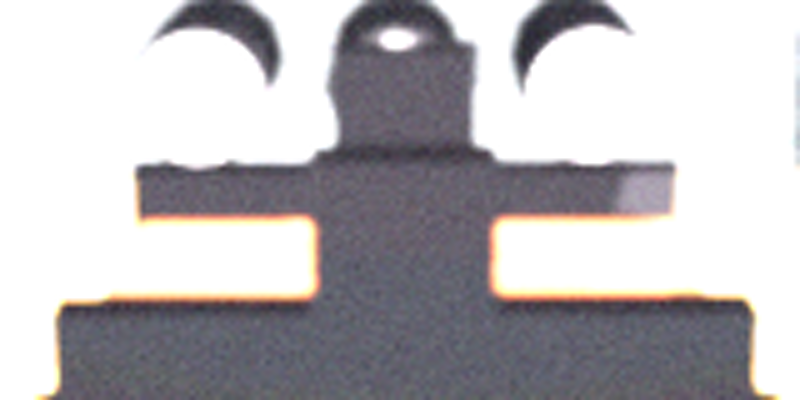

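```bash
cat > fit2.py <<'E'
from h import *
from fit1 import fit
import pickle
from scipy.spatial.transform import Rotation as Ro
p,o=pickle.load(open("w13.pkl","rb"))
Rt=Ro.from_euler("xyz",o["tool_rot"],degrees=True).as_matrix()
b=lambda c:np.array(c)/5+np.array([240,205])
obs=[(p,(.032,.023,.022),b((57,310))),(p,(.032,-.023,.022),b((753,310))),(p,(.042,.006,.022),b((314,160))),(p,(.042,-.006,.022),b((493,160))),
(p,(.032,.023,-.017),b((137,168))),(p,(.032,-.023,-.017),b((675,168))),(p,(.042,-.006,-.017),b((475,44)))]
vc,r=fit(obs,[.388,.301,.2,.33]);print("coil",vc,np.degrees(vc[3]),r.tolist())
print("coil in tool",Rt.T@(vc[:3]-o["tool_pos"]),np.degrees(vc[3])-o["tool_rot"][2])
a=lambda c:np.array(c)/4+np.array([265,35])
obs=[(p,(x,.017,0),a(c)) for x,c in zip([.024,.008,-.008,-.024],[(122.5,203),(124.5,291),(126,378),(127.5,464)])]
obs+=[(p,(x,-.017,0),a(c)) for x,c in zip([.016,0,-.016],[(306,245.5),(306,333),(306,420)])]
obs+=[(p,(.04,.011,.01),a((150,101))),(p,(.04,-.011,.01),a((273,100)))]
obs+=[(p,l,a(c)) for l,c in zip([(.052,.029,0),(.052,-.029,0),(-.052,-.029,0),(-.052,.029,0)],[(51,43),(371,42),(366,609),(67,611)])]
vs,r=fit(obs,[.467,.331,.03,.33]);print("seat",vs,np.degrees(vs[3]),r.tolist())
d=vs[:3]-vc[:3];print("shift tool",Rt.T@d,"yaw seat-coil",np.degrees(vs[3]-vc[3]))
E
python3 fit2.py
```

```text
coil [0.38481948 0.29956062 0.19861535 0.33951913] 19.45301319411871 [[0.1, -0.5], [-0.2, -0.8], [-0.5, -0.1], [0.8, -0.2], [-0.9, 0.6], [0.3, 0.3], [0.3, 1.8]]
coil in tool [-0.00372558  0.00043126 -0.04915545] 0.22247531828328704
seat [0.46845134 0.33066424 0.03062592 0.34560493] 19.801704151683897 [[-0.2, -0.3], [-0.3, -0.1], [-0.2, 0.1], [-0.2, 0.1], [-0.2, -0.2], [-0.2, -0.0], [-0.2, -0.0], [0.1, -0.0], [0.3, -0.1], [0.5, 0.4], [0.0, -0.1], [0.2, 0.0], [0.3, 0.2]]
shift tool [ 0.08925494 -0.00198734  0.16796362] yaw seat-coil 0.3486909575651852
```

```bash
cat >> fit2.py <<'E'
b=lambda c:np.array(c)/5+np.array([240,205])
obs=[(p,(.032,.023,.022),b((57,310))),(p,(.032,-.023,.022),b((753,310))),(p,(.042,.006,.022),b((314,160))),(p,(.042,-.006,.022),b((493,160))),
(p,(.032,.023,-.017),b((137,168))),(p,(.032,-.023,-.017),b((675,168))),(p,(.042,-.006,-.017),b((475,44)))]
for z in (.1985,.200,.2015):
    def f(v):
        c,s=np.cos(v[2]),np.sin(v[2]); 
        return np.concatenate([proj(q,[v[0]+c*l[0]-s*l[1],v[1]+s*l[0]+c*l[1],z+l[2]])[0]-px for q,l,px in obs])
    q=least_squares(f,[.385,.2995,.34],loss="soft_l1"); v=q.x
    print(z,"coil in tool",(Rt.T@(np.array([v[0],v[1],z])-o["tool_pos"])).round(4),np.degrees(v[2]),f(v).reshape(-1,2).round(1).tolist())
E
python3 fit2.py|tail -3
```

```text
0.1985 coil in tool [-0.0038  0.0004 -0.049 ] 19.45558170798853 [[0.1, -0.5], [-0.2, -0.9], [-0.4, -0.1], [0.8, -0.2], [-0.8, 0.6], [0.3, 0.3], [0.3, 1.9]]
0.2 coil in tool [-0.0034  0.0004 -0.0505] 19.419405231464495 [[-0.7, -0.3], [0.5, -0.6], [-0.7, -0.2], [0.9, -0.2], [-1.4, 0.5], [0.7, 0.3], [0.3, 1.6]]
0.2015 coil in tool [-0.003   0.0003 -0.052 ] 19.38566036785402 [[-1.7, -0.1], [1.1, -0.3], [-1.1, -0.3], [1.0, -0.4], [-2.0, 0.4], [1.1, 0.3], [0.4, 1.3]]
```

```bash
python3 -m handwheel '[[0.04,0.02,-0.0005,0,-0.002],[0.04,0.045,-0.001,0,-0.006],[0.04,0.07,-0.0015,0.01,-0.006],[0.04,0.085,-0.002,0.03,-0.006],[0.04,0.0885,-0.002,0.06,-0.006],[0.04,0.0885,-0.002,0.09,-0.006],[0.04,0.0885,-0.002,0.108,-0.006],[0.04,0.0885,-0.002,0.112,-0.006],[0.04,0.0885,-0.002,0.112,-0.006],[0.04,0.0885,-0.002,0.112,-0.006]]'
python3 - <<'E'
from h import *
import pickle
p=camera_params("wrist");o=get_obs();pickle.dump((p,o),open("w14.pkl","wb"))
im=read_camera("wrist");cv2.imwrite("pics/w14.png",im)
print(o["tool_pos"],o["tool_rot"],o["force"],o["grip_width"])
s=read_camera("scene");cv2.imwrite("pics/s14.png",s)
g=lambda im:np.clip(255*(im/255.)**.5,0,255).astype(np.uint8)
crop(g(im),230,180,180,130,4,"pics/w14a.png")
crop(g(s),370,230,150,150,5,"pics/s14a.png")
E
```

```text
time_s: 13.85
tool_pos: [0.4715, 0.3341, 0.0389]
tool_rot: [-180.0, -0.1, 19.7]
force: [-0.4, -0.1, -3.6]
grip_width: 0.0455
[0.471497   0.33414308 0.03888428] [-1.79985279e+02 -1.14735965e-01  1.96657609e+01] [-0.39017259 -0.0985294  -3.59310911] 0.04553744820181558
```

View pics/w14a.png

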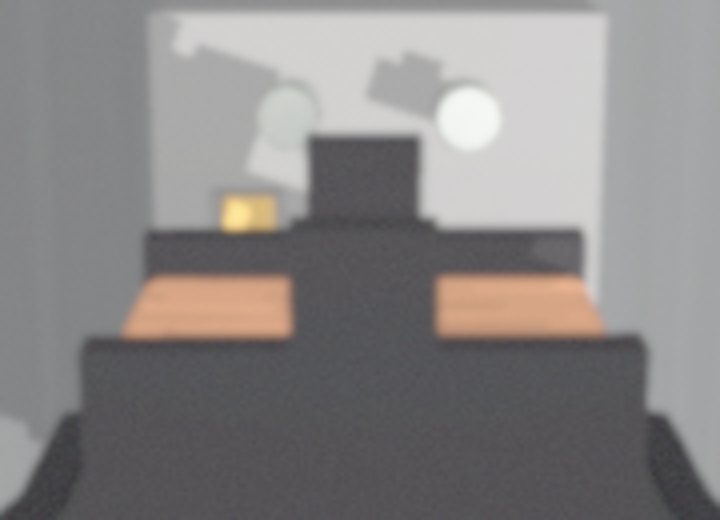

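View pics/s14a.png

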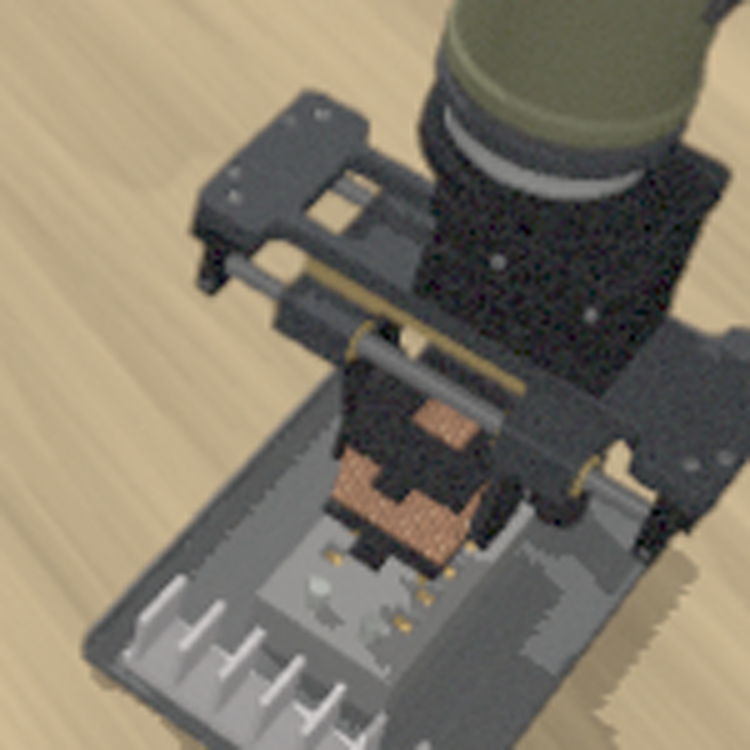

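```bash
cat > fit3.py <<'E'
from h import *
import pickle
from scipy.spatial.transform import Rotation as Ro
p,o=pickle.load(open("w14.pkl","rb"))
Rt=Ro.from_euler("xyz",o["tool_rot"],degrees=True).as_matrix()
b=lambda c:np.array(c)/4+np.array([230,180])
def fz(obs,x0,z=None):
    def f(v):
        c,s=np.cos(v[2]),np.sin(v[2]); zz=z if z is not None else v[3]
        return np.concatenate([proj(p,[v[0]+c*l[0]-s*l[1],v[1]+s*l[0]+c*l[1],zz+l[2]])[0]-px for l,px in obs])
    q=least_squares(f,x0[:3] if z is not None else x0,loss="soft_l1");v=q.x
    if z is not None: v=np.append(v,z)
    return v,f(q.x).reshape(-1,2).round(1).tolist()
C=[((.032,.023,.022),b((82,346))),((.032,-.023,.022),b((645,346))),((.042,.006,.022),b((293,227))),((.042,-.006,.022),b((437,227))),
((.032,.023,-.017),b((146,238))),((.032,-.023,-.017),b((583,238))),((.042,.006,-.017),b((309,142))),((.042,-.006,-.017),b((419,142)))]
Q=[((.04,.011,.01),b((288,114))),((.04,-.011,.01),b((469,117))),((.052,.029,0),b((149,12))),((.052,-.029,0),b((608,12))),((.028,.017,0),b((247.5,187)))]
vs,r=fz(Q,[.4685,.3307,.3456],.0304);print("seat",vs,np.degrees(vs[2]),r)
for z in (None,.0865,.089,.091):
    vc,r=fz(C,[.469,.3307,.3456,.088],z);print("coil",vc,np.degrees(vc[2]),r)
    d=np.array([vs[0]-vc[0],vs[1]-vc[1],vs[3]-vc[3]]);print("   shift tool",(Rt.T@d).round(4),"dyaw",np.degrees(vs[2]-vc[2]))
E
python3 fit3.py
```

```text
seat [0.46859927 0.33105031 0.3381737  0.0304    ] 19.375925479920852 [[0.2, 0.2], [-0.2, -0.2], [0.4, -0.9], [-0.3, -0.1], [-0.2, 1.7]]
coil [0.46829569 0.33252744 0.34442059 0.08927019] 19.733846370719508 [[0.5, -0.0], [-0.2, 0.0], [-0.9, 0.0], [0.5, 0.0], [-0.2, -0.3], [0.1, -0.2], [-0.7, 0.2], [0.8, 0.2]]
   shift tool [-0.0003  0.0015  0.0589] dyaw -0.3579208907986555
coil [0.46767699 0.33226723 0.34463401 0.0865    ] 19.74607436952288 [[2.0, -0.5], [-1.5, -0.5], [-0.4, 0.1], [0.1, 0.1], [0.8, -0.2], [-0.7, -0.2], [-0.4, 0.6], [0.7, 0.6]]
   shift tool [0.0003 0.0015 0.0561] dyaw -0.3701488896020278
coil [0.4682357  0.33250193 0.34443651 0.089     ] 19.73475861395572 [[0.6, -0.1], [-0.3, -0.0], [-0.9, 0.0], [0.4, 0.0], [-0.1, -0.3], [0.0, -0.2], [-0.6, 0.2], [0.8, 0.2]]
   shift tool [-0.0003  0.0015  0.0586] dyaw -0.35883313403486594
coil [0.46868573 0.3326647  0.3445118  0.091     ] 19.739072249139603 [[-0.5, 0.3], [0.8, 0.4], [-1.2, -0.0], [0.7, -0.0], [-0.7, -0.3], [0.7, -0.3], [-0.8, -0.1], [1.0, -0.1]]
   shift tool [-0.0007  0.0015  0.0606] dyaw -0.3631467692187527
```

```bash
python3 -m handwheel '[[0.04,-0.0003,0.0016,0,0],[0.04,-0.0003,0.0016,0.005,0],[0.04,-0.0003,0.0016,0.01,0],[0.04,-0.0003,0.0016,0.015,0],[0.04,-0.0003,0.0016,0.018,0],[0.04,-0.0003,0.0016,0.019,0],[0.04,-0.0003,0.0016,0.019,0]]'
python3 - <<'E'
from h import *
import pickle
p=camera_params("wrist");o=get_obs();pickle.dump((p,o),open("w15.pkl","wb"))
im=read_camera("wrist");cv2.imwrite("pics/w15.png",im)
print(o["tool_pos"],o["tool_rot"],o["force"],o["grip_width"])
s=read_camera("scene");cv2.imwrite("pics/s15.png",s)
g=lambda im:np.clip(255*(im/255.)**.5,0,255).astype(np.uint8)
crop(g(im),230,170,180,140,4,"pics/w15a.png")
crop(g(s),420,300,70,75,10,"pics/s15a.png")
E
```

```text
time_s: 14.65
tool_pos: [0.4706, 0.3321, 0.0183]
tool_rot: [180.0, 0.0, 19.7]
force: [0.4, 0.2, -2.6]
grip_width: 0.0455
[0.47056857 0.33210845 0.01830414] [1.79996193e+02 3.09855563e-02 1.97089180e+01] [ 0.36168773  0.242477   -2.63792178] 0.045523555242547704
```

View pics/w15a.png

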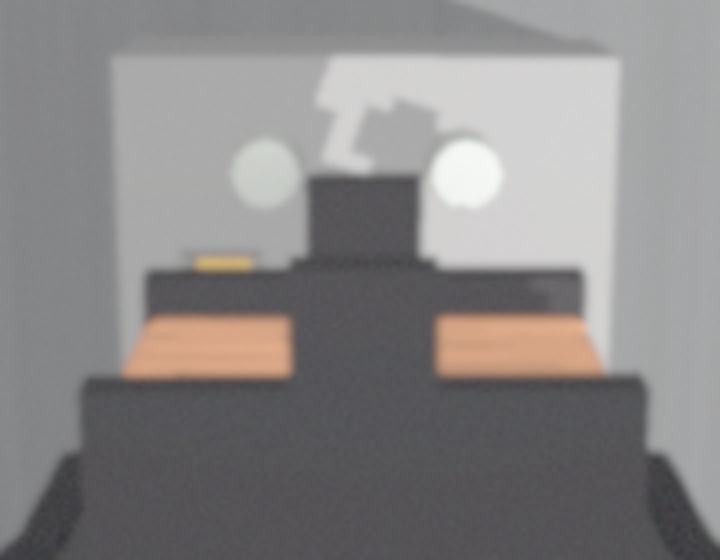

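View pics/s15a.png

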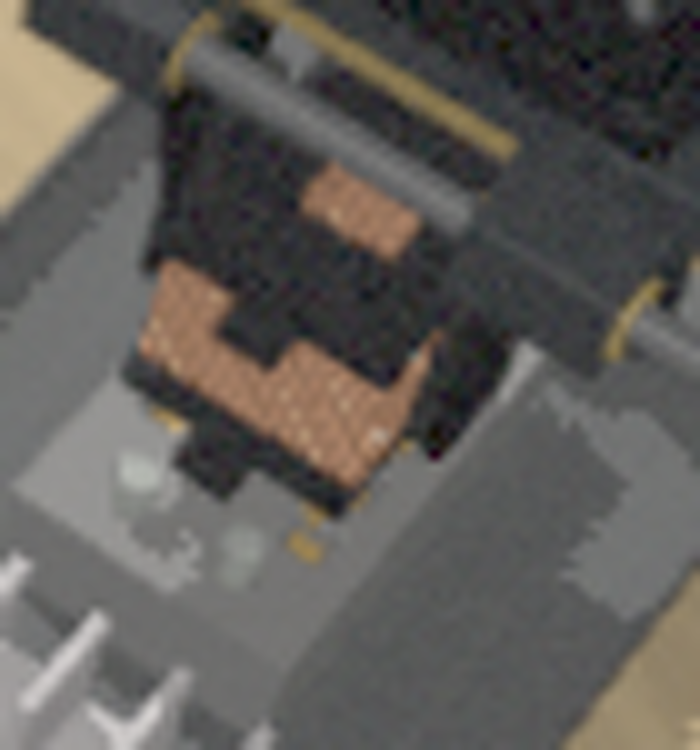

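```bash
sed -e 's/w14/w15/' -e 's/230,180/230,170/' -e '/^C=/,$d' fit3.py > fit4.py
cat >> fit4.py <<'E'
C=[((.032,.023,.022),b((82,384))),((.032,-.023,.022),b((646,384))),((.042,.006,.022),b((292,267))),((.042,-.006,.022),b((437,267))),
((.032,.023,-.017),b((146,278))),((.032,-.023,-.017),b((583,278))),((.042,.006,-.017),b((309,182))),((.042,-.006,-.017),b((419,182)))]
Q=[((.04,.011,.01),b((265,173))),((.04,-.011,.01),b((467,173))),((.052,.029,0),b((111,54))),((.052,-.029,0),b((620,54))),((.028,.017,0),b((222,250)))]
for zs in (None,.0304):
  vs,r=fz(Q,[.4685,.3307,.3456,.03],zs);print("seat",vs,np.degrees(vs[2]),r)
for z in (None,.069,.071):
    vc,r=fz(C,[.469,.3307,.3456,.07],z);print("coil",vc,np.degrees(vc[2]),r)
    d=np.array([vs[0]-vc[0],vs[1]-vc[1],vs[3]-vc[3]]);print("   shift tool",(Rt.T@d).round(4),"dyaw",np.degrees(vs[2]-vc[2]))
E
python3 fit4.py
```

```text
seat [0.46867771 0.33091032 0.34339462 0.03092017] 19.675062710137688 [[0.2, -0.4], [-0.2, -0.3], [0.3, -0.3], [-0.0, 0.0], [-0.3, 2.0]]
seat [0.46860685 0.33090306 0.34311165 0.0304    ] 19.658849659361454 [[0.2, -0.4], [-0.3, -0.3], [0.5, -0.2], [-0.2, 0.1], [-0.2, 1.9]]
coil [0.46747173 0.33057341 0.34544511 0.06845001] 19.792546633414286 [[0.6, 0.4], [-0.4, 0.4], [-0.6, 0.0], [0.5, 0.0], [-0.1, -0.5], [0.0, -0.5], [-0.7, -0.1], [0.8, -0.1]]
   shift tool [0.0012 0.0001 0.038 ] dyaw -0.13369697405283293
coil [0.46759277 0.330621   0.34540879 0.069     ] 19.79046570467389 [[0.3, 0.5], [-0.2, 0.6], [-0.7, -0.0], [0.5, 0.0], [-0.3, -0.5], [0.2, -0.5], [-0.7, -0.1], [0.9, -0.1]]
   shift tool [0.0011 0.0001 0.0386] dyaw -0.1316160453124352
coil [0.46802954 0.33077669 0.34543875 0.071     ] 19.792182240782378 [[-0.8, 1.0], [0.9, 1.0], [-1.0, 0.0], [0.8, 0.0], [-1.0, -0.5], [0.9, -0.5], [-0.9, -0.4], [1.1, -0.4]]
   shift tool [0.0006 0.0001 0.0406] dyaw -0.13333258142092239
```

```bash
python3 -m handwheel '[[0.04,0.0008,0.0001,0.001,0],[0.04,0.0008,0.0001,0.002,0],[0.04,0.0008,0.0001,0.0035,0],[0.04,0.0008,0.0001,0.005,0],[0.04,0.0008,0.0001,0.006,0],[0.04,0.0008,0.0001,0.006,0]]'
python3 - <<'E'
from h import *
o=get_obs()
print(o["tool_pos"],o["tool_rot"],o["force"],o["grip_width"])
s=read_camera("scene")
g=lambda im:np.clip(255*(im/255.)**.5,0,255).astype(np.uint8)
crop(g(s),420,300,70,75,10,"pics/s16a.png")
crop(g(read_camera("wrist")),230,170,180,140,4,"pics/w16a.png")
o=get_obs();print(o["tool_pos"],o["force"])
E
```

```text
time_s: 15.35
tool_pos: [0.4714, 0.3322, 0.0124]
tool_rot: [180.0, 0.0, 19.7]
force: [0.8, -0.3, -4.5]
grip_width: 0.0455
[0.47135889 0.33221334 0.01236525] [1.79992229e+02 2.64858453e-02 1.97017015e+01] [ 0.75888053 -0.27164768 -4.52506972] 0.04553067179663309
[0.47153025 0.33231341 0.0125677 ] [ 0.21616183  0.60193999 -2.74044312]
```

View pics/s16a.png

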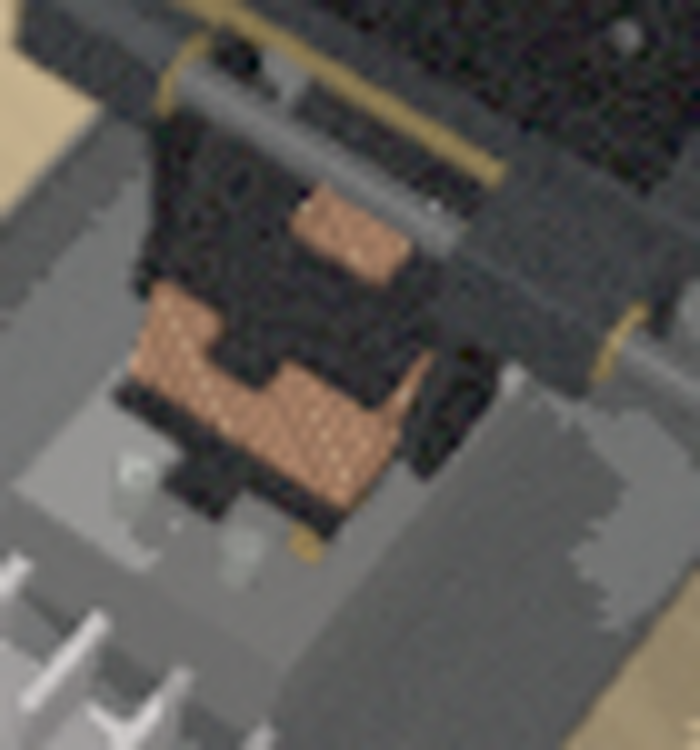

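View pics/w16a.png

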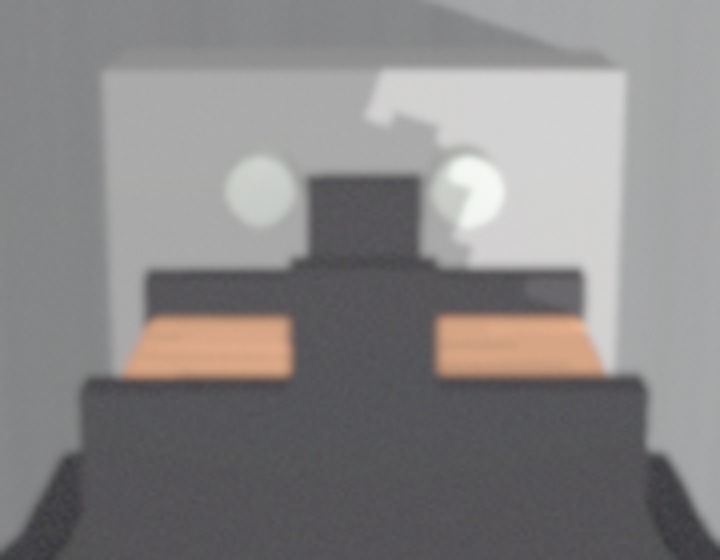

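```bash
python3 -m handwheel '[[0.04,0,0,0.001,0],[0.04,0,0,0.002,0],[0.04,0,0,0.003,0],[0.04,0,0,0.003,0]]';python3 -m handwheel '[[0.04,0,0,0.001,0],[0.04,0,0,0.001,0]]'; python3 -m handwheel '[[0.04,0,0,0.001,0],[0.04,0,0,0.001,0]]'
```

```text
time_s: 15.85
tool_pos: [0.4714, 0.3322, 0.0094]
tool_rot: [180.0, 0.0, 19.7]
force: [0.0, 0.1, -2.9]
grip_width: 0.0457
time_s: 16.05
tool_pos: [0.4715, 0.3323, 0.0085]
tool_rot: [180.0, 0.0, 19.7]
force: [0.4, 0.4, -3.3]
grip_width: 0.0453
time_s: 16.25
tool_pos: [0.4717, 0.3324, 0.0078]
tool_rot: [180.0, -0.0, 19.7]
force: [-0.3, -0.5, -1.0]
grip_width: 0.0457
```

```bash
python3 -m handwheel '[[0.04,0,0,0.001,0],[0.04,0,0,0.001,0]]'
python3 - <<'E'
from h import *
o=get_obs()
print(o["tool_pos"],o["tool_rot"],o["force"],o["grip_width"])
s=read_camera("scene")
g=lambda im:np.clip(255*(im/255.)**.5,0,255).astype(np.uint8)
crop(g(s),420,300,70,75,10,"pics/s17a.png")
crop(g(read_camera("wrist")),230,170,180,140,4,"pics/w17a.png")
o=get_obs();print(o["tool_pos"],o["force"])
E
```

```text
time_s: 16.45
tool_pos: [0.4717, 0.3325, 0.0077]
tool_rot: [180.0, -0.0, 19.7]
force: [-2.7, -1.8, 5.7]
grip_width: 0.0458
[0.47174583 0.33245734 0.00772777] [ 1.79963960e+02 -1.96165882e-02  1.96983241e+01] [-2.70533076 -1.81137316  5.68219726] 0.045844690379546506
[0.47173732 0.33243541 0.00772886] [-3.27710906 -1.46118157  4.64460154]
```

View pics/s17a.png

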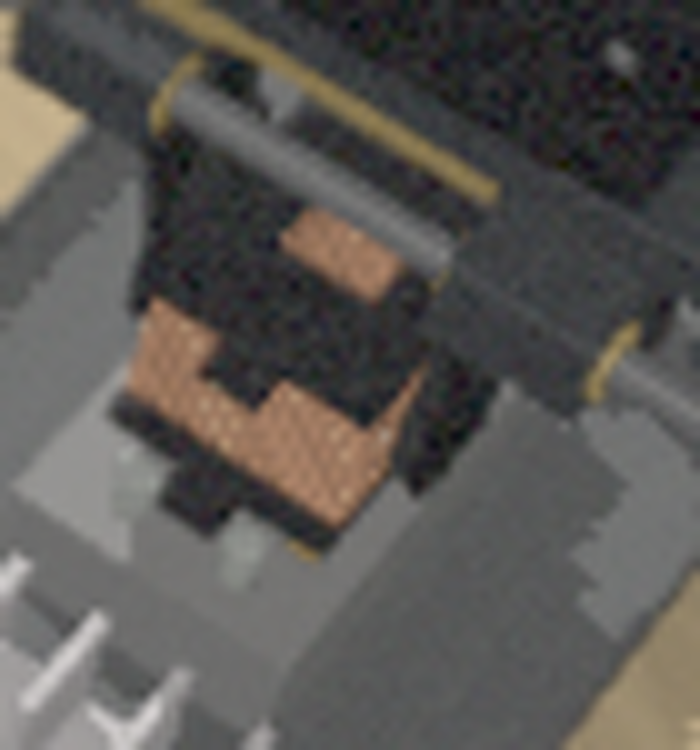

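View pics/w17a.png

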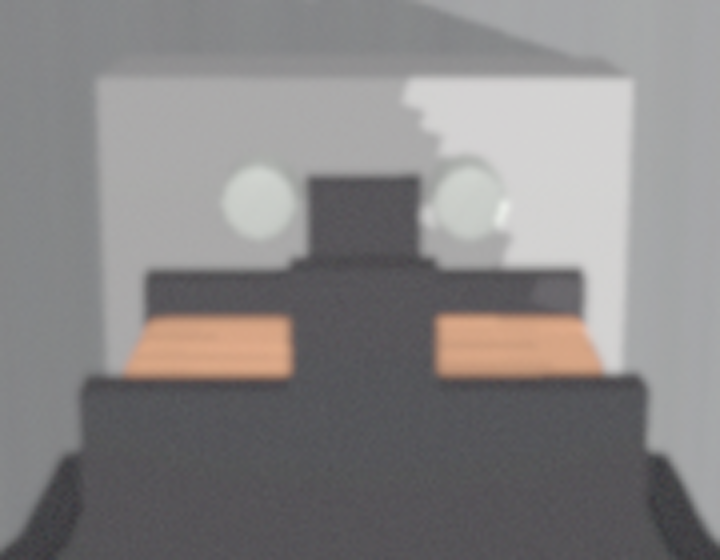

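```bash
sed -e 's/^p,o=.*/p=camera_params("wrist");o=get_obs()/' -e '/^Q=/,/zs);/d' fit4.py > fit5.py; sed -i '/^for z in/i\
Q=[((.04,.011,.01),b((258,202))),((.04,-.011,.01),b((469,202))),((.052,.029,0),b((97,76))),((.052,-.029,0),b((633,76)))]\
vs,r=fz(Q,[.4685,.3307,.3456,.03],None);print("seat",vs,r)\
vs,r=fz(Q,[.4685,.3307,.3456,.03],.0306);print("seat",vs,r)' fit5.py; sed -i 's/.069,.071/.058,.0605/' fit5.py
python3 fit5.py
```

```text
seat [0.46848852 0.33090174 0.34431654 0.03086815] [[0.1, -0.0], [0.3, 0.0], [-0.1, -0.1], [-0.2, 0.1]]
seat [0.46845057 0.33088928 0.34432294 0.0306    ] [[0.1, -0.1], [0.2, -0.0], [-0.0, -0.0], [-0.3, 0.1]]
coil [0.4686044  0.33090784 0.34517412 0.05792226] 19.777020242010117 [[0.6, 0.4], [-0.4, 0.4], [-0.6, -0.0], [0.5, -0.0], [-0.2, -0.5], [0.0, -0.5], [-0.7, -0.0], [0.8, -0.0]]
   shift tool [-0.0002 -0.0001  0.0273] dyaw -0.04876893022723263
coil [0.46862147 0.33091483 0.34516668 0.058     ] 19.7765941239775 [[0.5, 0.4], [-0.4, 0.4], [-0.6, -0.0], [0.5, -0.0], [-0.2, -0.5], [0.0, -0.5], [-0.7, -0.0], [0.8, -0.0]]
   shift tool [-0.0002 -0.0001  0.0274] dyaw -0.04834281219461376
coil [0.46916587 0.33111533 0.34514803 0.0605    ] 19.77552535433007 [[-0.8, 1.0], [1.0, 1.0], [-1.0, -0.0], [0.9, -0.0], [-1.0, -0.4], [0.9, -0.4], [-0.9, -0.3], [1.0, -0.3]]
   shift tool [-0.0008 -0.      0.0299] dyaw -0.04727404254718679
```

```bash
python3 -m handwheel '[[0.04,-0.0005,0,-0.0003,0],[0.045,-0.0005,0,-0.0005,0],[0.047,-0.0005,0,-0.0005,0],[0.05,-0.0005,0,-0.0005,0],[0.056,-0.0005,0,-0.0005,0],[0.064,-0.0005,0,-0.0005,0],[0.072,-0.0005,0,-0.0005,0],[0.075,-0.0005,0,-0.0005,0],[0.075,-0.0005,0,-0.0005,0]]'
python3 - <<'E'
from h import *
o=get_obs()
print(o["tool_pos"],o["tool_rot"],o["force"],o["grip_width"])
s=read_camera("scene")
g=lambda im:np.clip(255*(im/255.)**.5,0,255).astype(np.uint8)
crop(g(s),420,300,70,75,10,"pics/s18a.png")
crop(g(read_camera("wrist")),210,170,220,140,3.5,"pics/w18a.png")
E
```

```text
time_s: 17.45
tool_pos: [0.4711, 0.3321, 0.0071]
tool_rot: [180.0, 0.0, 19.7]
force: [0.5, 0.3, -0.1]
grip_width: 0.0735
[0.47107217 0.33214291 0.00707262] [1.79995956e+02 2.36683796e-03 1.96986000e+01] [ 0.50074921  0.27480377 -0.13310983] 0.07353625405285107
```

View pics/s18a.png

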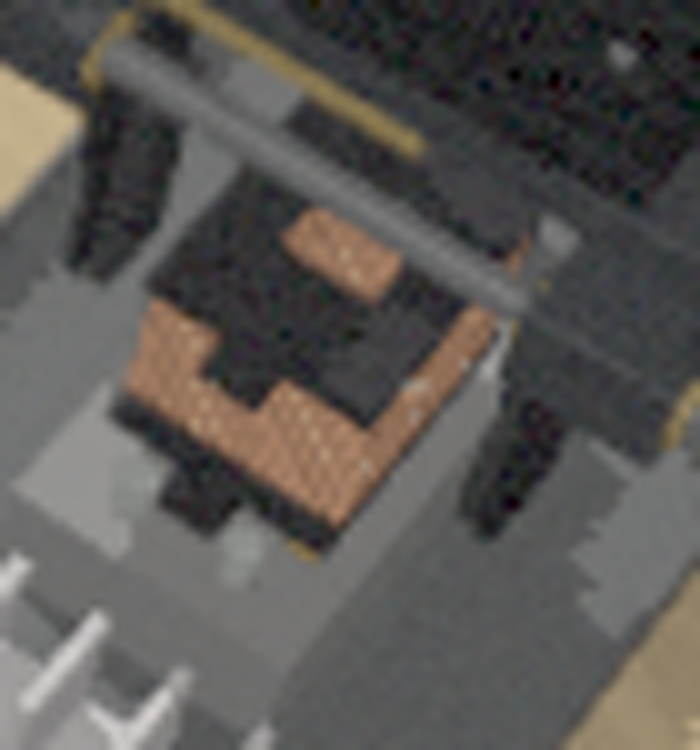

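View pics/w18a.png

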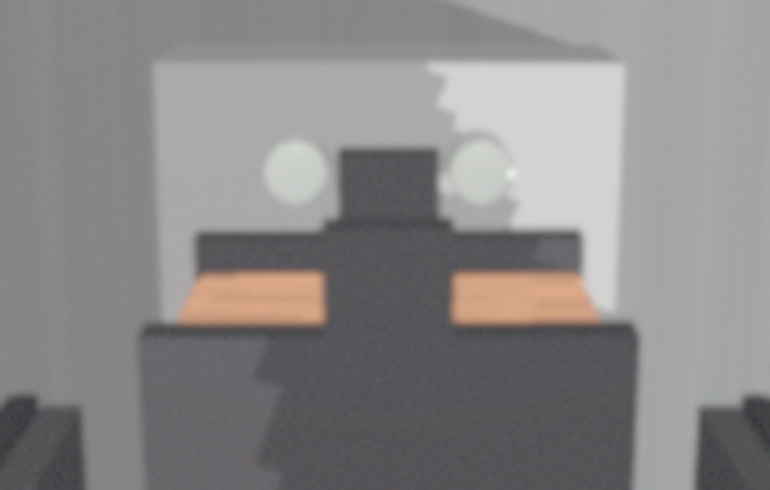

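```bash
python3 -m handwheel '[[0.08,0,0,-0.01,0],[0.08,0,0,-0.03,0],[0.08,0,0,-0.05,0],[0.06,-0.003,0,-0.06,0],[0.04,-0.003,0,-0.06,0],[0.022,-0.003,0,-0.06,0],[0.022,-0.003,0,-0.06,0],[0.022,-0.003,0,-0.06,0],[0.022,-0.003,0,-0.06,0]]'
python3 - <<'E'
from h import *
o=get_obs()
print(o["tool_pos"],o["tool_rot"],o["force"],o["grip_width"])
s=read_camera("scene")
g=lambda im:np.clip(255*(im/255.)**.5,0,255).astype(np.uint8)
crop(g(s),400,260,100,110,7,"pics/s19a.png")
crop(g(read_camera("wrist")),210,120,220,290,2.7,"pics/w19a.png")
E
```

```text
time_s: 18.45
tool_pos: [0.4679, 0.3309, 0.0664]
tool_rot: [180.0, 0.1, 19.7]
force: [0.2, 0.8, 0.1]
grip_width: 0.0402
[0.4678508  0.33090779 0.06639993] [1.79994695e+02 7.38345200e-02 1.97028457e+01] [0.19363289 0.75744019 0.10160109] 0.04023136405817858
```

View pics/s19a.png

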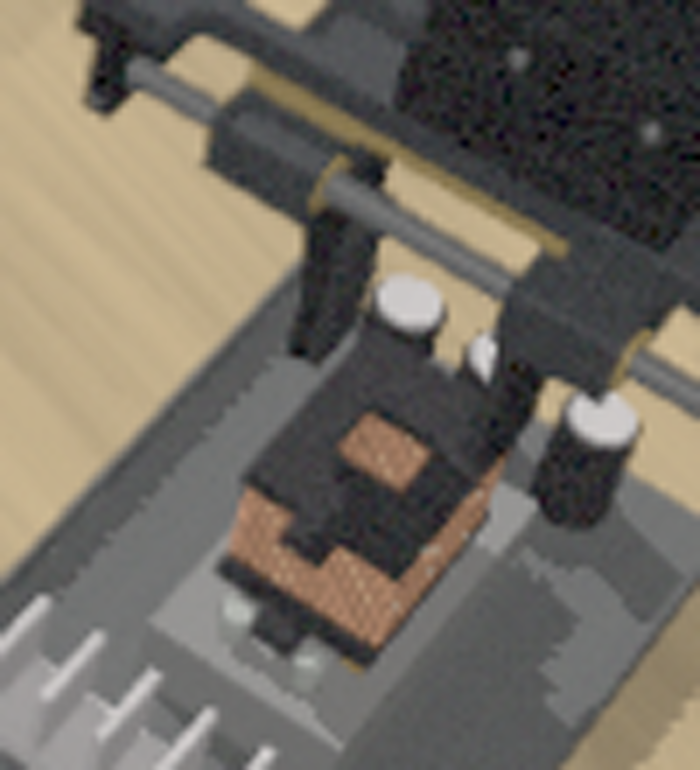

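View pics/w19a.png

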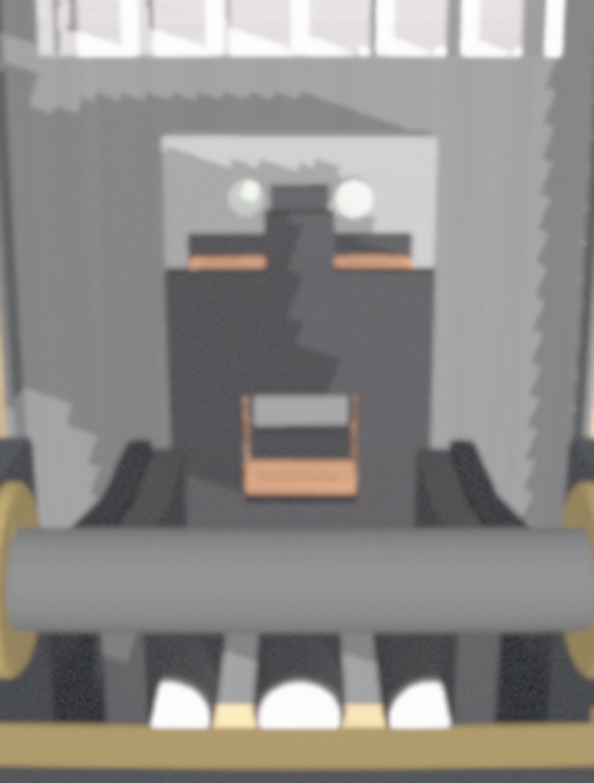

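```bash
python3 -m handwheel '[[0.022,0.001,0,0.004,0],[0.022,0.001,0,0.008,0],[0.022,0.001,0,0.012,0],[0.022,0.001,0,0.015,0],[0.022,0.001,0,0.016,0],[0.022,0.001,0,0.017,0]]'; python3 -m handwheel '[[0.022,0,0,0.001,0],[0.022,0,0,0.002,0]]';python3 -m handwheel '[[0.022,0,0,0.001,0],[0.022,0,0,0.002,0]]'
```

```text
time_s: 19.15
tool_pos: [0.4691, 0.3315, 0.0499]
tool_rot: [180.0, 0.0, 19.7]
force: [-0.5, 0.7, 0.1]
grip_width: 0.0219
time_s: 19.35
tool_pos: [0.4693, 0.3316, 0.0482]
tool_rot: [180.0, -0.0, 19.7]
force: [-0.1, -0.2, -0.6]
grip_width: 0.0219
time_s: 19.55
tool_pos: [0.4692, 0.3315, 0.0461]
tool_rot: [180.0, -0.0, 19.7]
force: [0.8, -0.1, 0.7]
grip_width: 0.0221
```

```bash
python3 -m handwheel '[[0.022,0,0,0.001,0],[0.022,0,0,0.002,0]]';python3 -m handwheel '[[0.022,0,0,0.001,0],[0.022,0,0,0.002,0]]'
python3 - <<'E'
from h import *
s=read_camera("scene")
g=lambda im:np.clip(255*(im/255.)**.5,0,255).astype(np.uint8)
crop(g(s),400,260,100,110,7,"pics/s20a.png")
E
```

```text
time_s: 19.75
tool_pos: [0.4696, 0.3317, 0.0449]
tool_rot: [180.0, -0.0, 19.7]
force: [-1.8, -1.3, 9.5]
grip_width: 0.0216
time_s: 19.95
tool_pos: [0.4698, 0.3318, 0.0439]
tool_rot: [180.0, -0.1, 19.7]
force: [-2.6, -1.9, 12.3]
grip_width: 0.0224
```

View pics/s20a.png

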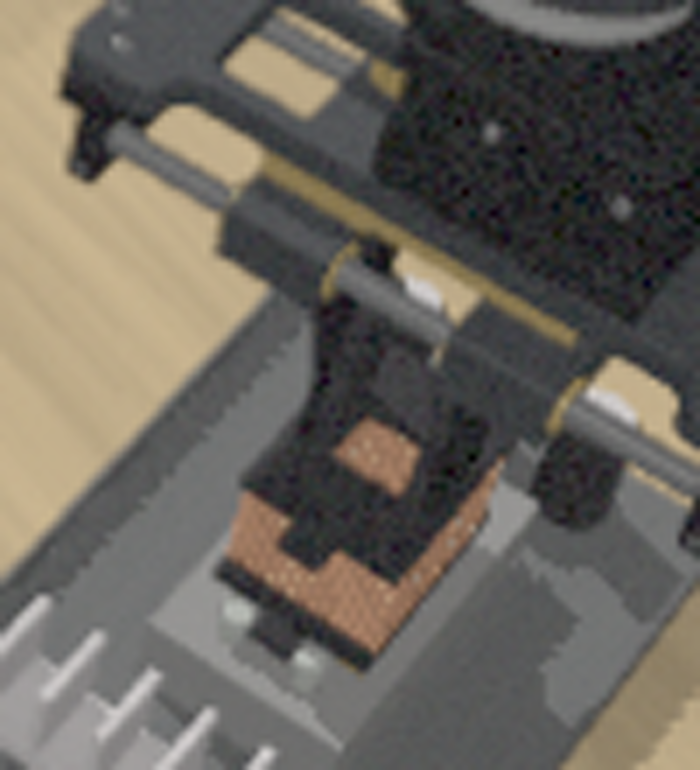

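```bash
python3 -m handwheel '[[0.022,0,0,0.001,0],[0.022,0,0,0.002,0],[0.022,0,0,0.002,0]]';python3 -m handwheel '[[0.022,0,0,0.001,0],[0.022,0,0,0.002,0],[0.022,0,0,0.002,0]]'; python3 -m handwheel '[[0.022,0,0,0.001,0],[0.022,0,0,0.001,0]]'
```

```text
time_s: 20.3
tool_pos: [0.4697, 0.3318, 0.0419]
tool_rot: [180.0, -0.1, 19.7]
force: [-2.3, -2.4, 9.9]
grip_width: 0.0222
time_s: 20.6
tool_pos: [0.4697, 0.3318, 0.0399]
tool_rot: [180.0, -0.1, 19.7]
force: [-1.8, -2.3, 10.1]
grip_width: 0.0219
time_s: 20.8
tool_pos: [0.4698, 0.3318, 0.0389]
tool_rot: [180.0, -0.1, 19.7]
force: [-2.1, -2.0, 10.0]
grip_width: 0.022
```

Run:
```python
from h import *
s=read_camera("scene")
g=lambda im:np.clip(255*(im/255.)**.5,0,255).astype(np.uint8)
crop(g(s),400,260,100,110,7,"pics/s21a.png")
crop(g(read_camera("wrist")),210,120,220,290,2.7,"pics/w21a.png")
```

```text
(no output)
```

View pics/s21a.png

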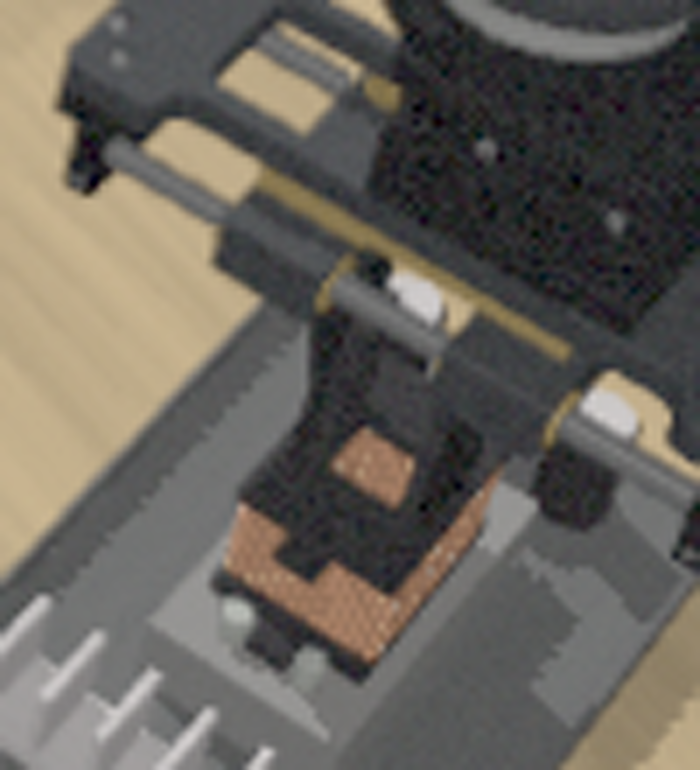

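View pics/w21a.png

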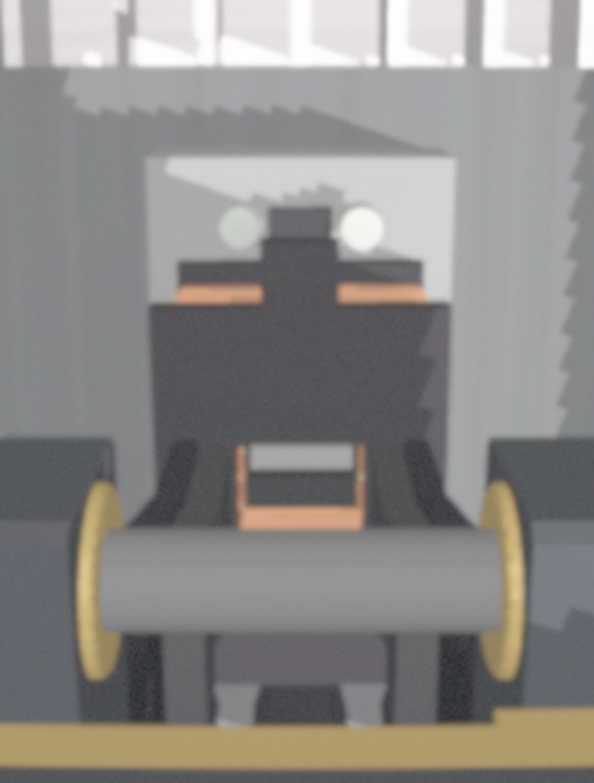

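```bash
python3 -m handwheel '[[0.022,0,0,0.001,0],[0.022,0,0,0.001,0]]'; python3 -m handwheel '[[0.022,0,0,0.0005,0],[0.022,0,0,0.001,0]]'; python3 -m handwheel '[[0.022,0,0,0.0005,0],[0.022,0,0,0.001,0]]'
```

```text
time_s: 21.1
tool_pos: [0.4698, 0.3318, 0.0379]
tool_rot: [180.0, -0.1, 19.7]
force: [-2.7, -2.0, 10.2]
grip_width: 0.022
time_s: 21.3
tool_pos: [0.4696, 0.3318, 0.0372]
tool_rot: [179.9, -0.1, 19.7]
force: [-4.1, -3.9, 15.5]
grip_width: 0.0222
time_s: 21.5
tool_pos: [0.4695, 0.3317, 0.0371]
tool_rot: [179.9, -0.0, 19.7]
force: [-6.0, -4.9, 21.7]
grip_width: 0.0219
```

```bash
python3 -m handwheel '[[0.022,-0.0005,0,0.0005,0],[0.022,-0.001,0,0.001,0],[0.022,-0.001,0,0.001,0]]'; python3 -m handwheel '[[0.022,0,0,-0.003,0],[0.022,0,0,-0.008,0],[0.022,0,0,-0.03,0],[0.022,0,0,-0.06,0],[0.022,-0.03,0,-0.09,0],[0.022,-0.06,0,-0.1,0],[0.022,-0.09,0,-0.1,0],[0.022,-0.09,0,-0.1,0],[0.022,-0.09,0,-0.1,0]]'
python3 - <<'E'
from h import *
import pickle
p=camera_params("wrist");o=get_obs();pickle.dump((p,o),open("w22.pkl","wb"))
print(o["tool_pos"],o["force"])
w=read_camera("wrist");cv2.imwrite("pics/w22.png",w)
s=read_camera("scene");cv2.imwrite("pics/s22.png",s)
g=lambda im:np.clip(255*(im/255.)**.5,0,255).astype(np.uint8)
crop(g(s),380,270,130,130,6,"pics/s22a.png")
crop(g(w),240,20,160,200,3,"pics/w22a.png")
E
```

```text
time_s: 21.8
tool_pos: [0.4695, 0.3317, 0.037]
tool_rot: [179.9, -0.2, 19.7]
force: [-5.1, -6.3, 22.1]
grip_width: 0.022
time_s: 22.7
tool_pos: [0.3838, 0.3004, 0.1332]
tool_rot: [179.9, -0.1, 19.7]
force: [-0.2, 0.3, -0.1]
grip_width: 0.0223
[0.38377782 0.30041361 0.13324154] [-0.15095316  0.27955951 -0.14486471]
```

View pics/s22a.png

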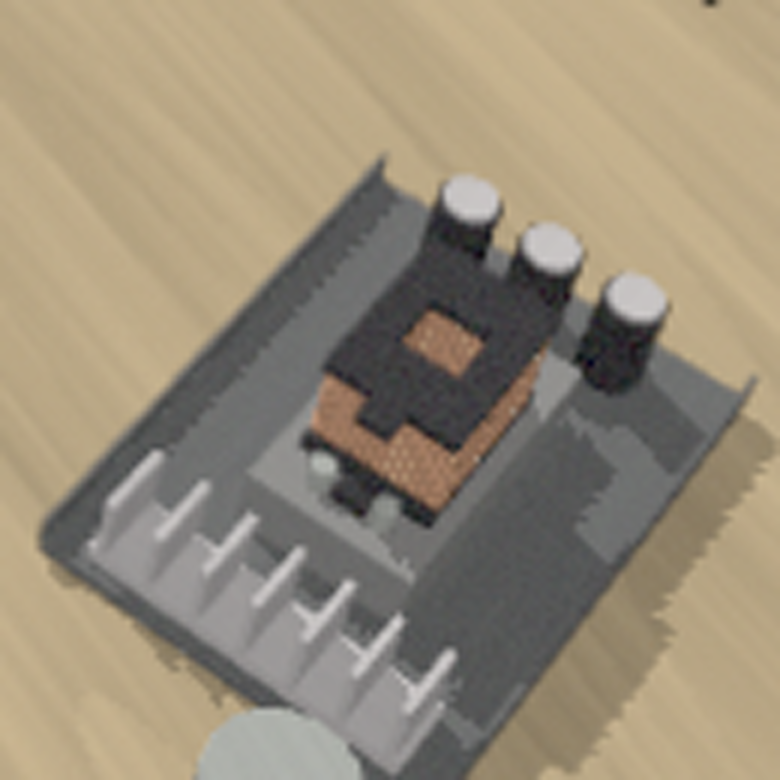

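View pics/w22.png

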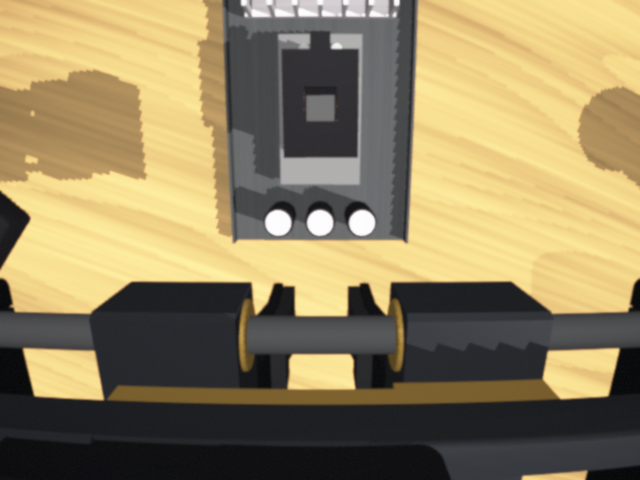

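Run:
```python
from h import *
im=cv2.imread("pics/w22.png").astype(float);im=np.clip((im-5)*3,0,255).astype(np.uint8)
crop(im,270,25,100,165,4.5,"pics/w22b.png")
im=cv2.imread("pics/s22.png").astype(float);im=np.clip((im-5)*4,0,255).astype(np.uint8)
crop(im,428,305,50,55,13,"pics/s22b.png")
```

```text
(no output)
```

View pics/w22b.png

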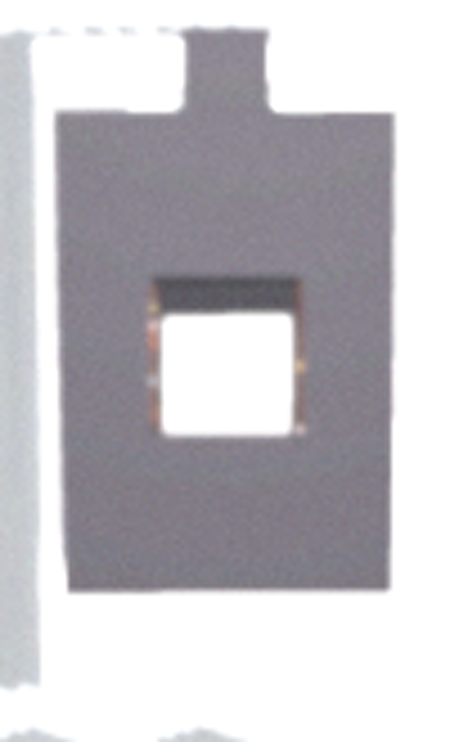

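View pics/s22b.png

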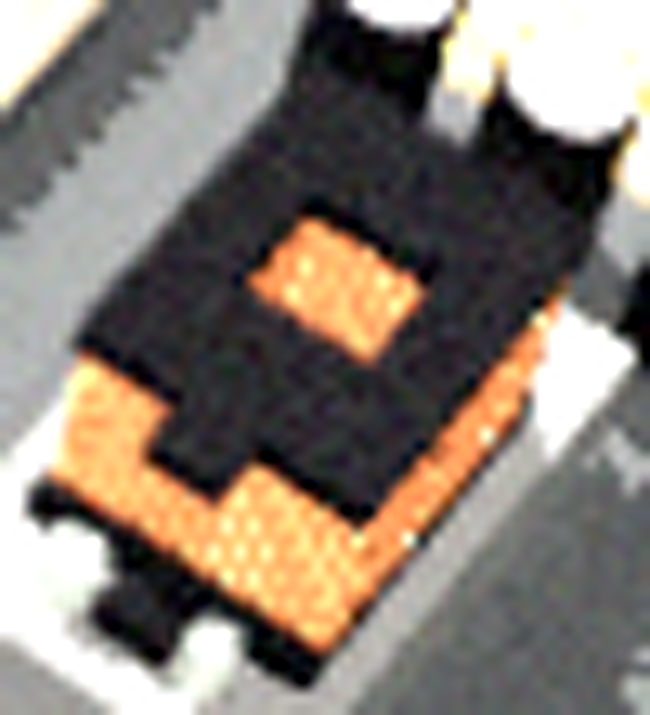

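Run:
```python
from h import *
from fit1 import fit
import pickle
p,o=pickle.load(open("w22.pkl","rb"));S=camera_params("scene")
b=lambda c:np.array(c)/4.5+np.array([270,25])
L=[(.032,.023,.022),(.032,-.023,.022),(-.032,.023,.022),(-.032,-.023,.022)]
px=[b(c) for c in [(55,113),(394,113),(68,590),(390,590)]]
v,r=fit([(p,l,q) for l,q in zip(L,px)],[.4685,.331,.052,.345]);print(v,np.degrees(v[3]),r.tolist())
s=lambda c:np.array(c)/13+np.array([428,305])
c,sn=np.cos(v[3]),np.sin(v[3])
for name,z in (("flush",.0525),("1mm",.0535),("2mm",.0545),("8mm",.0605)):
    def P(l): return proj(S,[.4685+c*l[0]-sn*l[1],.3309+sn*l[0]+c*l[1],z+l[2]])[0]
    print(name,[((P(l)-[428,305])*13).round(0).tolist() for l in [(.032,.023,-.022),(.032,-.023,-.022),(-.032,.023,-.022),(.032,.023,.022),(.032,-.023,.022),(-.032,.023,.022)]])
```

```text
[0.46993584 0.33132592 0.04551472 0.35116854] 20.120474990552637 [[0.1, 0.3], [0.2, -0.1], [-0.5, 0.1], [0.1, -0.3]]
flush [[304.0, 681.0], [22.0, 496.0], [530.0, 399.0], [372.0, 496.0], [78.0, 310.0], [602.0, 212.0]]
1mm [[306.0, 676.0], [23.0, 492.0], [531.0, 395.0], [374.0, 492.0], [80.0, 306.0], [604.0, 208.0]]
2mm [[307.0, 672.0], [24.0, 488.0], [533.0, 391.0], [375.0, 487.0], [81.0, 301.0], [606.0, 203.0]]
8mm [[316.0, 648.0], [32.0, 463.0], [542.0, 366.0], [385.0, 461.0], [89.0, 275.0], [616.0, 177.0]]
```

```bash
python3 -m handwheel '[[0.0,0.04,-0.008,0.0,0],[0.0,0.08,-0.016,0.0,0],[0.0,0.091,-0.016,0.03,0],[0.0,0.091,-0.016,0.06,0],[0.0,0.091,-0.016,0.08,0],[0.0,0.091,-0.016,0.088,0],[0.0,0.091,-0.016,0.092,0],[0.0,0.091,-0.016,0.092,0]]'; for i in 1; do python3 -m handwheel '[[0.0,0,0,0.001,0],[0.0,0,0,0.002,0],[0.0,0,0,0.002,0]]'; done; python3 -m handwheel '[[0.0,0,0,0.001,0],[0.0,0,0,0.002,0],[0.0,0,0,0.002,0]]'
```

```text
time_s: 23.6
tool_pos: [0.4642, 0.3469, 0.0412]
tool_rot: [-180.0, 0.0, 19.7]
force: [0.7, 0.1, 0.8]
grip_width: 0.0007
time_s: 23.9
tool_pos: [0.4642, 0.3467, 0.0398]
tool_rot: [180.0, -0.1, 19.7]
force: [-0.2, 0.3, -0.4]
grip_width: 0.0003
time_s: 24.2
tool_pos: [0.4639, 0.3466, 0.0372]
tool_rot: [180.0, -0.0, 19.7]
force: [0.0, -0.4, 0.6]
grip_width: 0.0005
```

```bash
python3 -m handwheel '[[0.0,0,0,0.0005,0],[0.0,0,0,0.001,0],[0.0,0,0,0.001,0]]';  python3 -m handwheel '[[0.0,0,0,0.0005,0],[0.0,0,0,0.001,0],[0.0,0,0,0.001,0]]'
```

```text
time_s: 24.5
tool_pos: [0.464, 0.3468, 0.0371]
tool_rot: [180.0, -0.0, 19.7]
force: [-1.0, -1.2, 6.6]
grip_width: 0.0005
time_s: 24.8
tool_pos: [0.464, 0.3469, 0.0371]
tool_rot: [179.9, -0.0, 19.7]
force: [-2.4, -2.7, 12.5]
grip_width: 0.0005
```

```bash
python3 -m handwheel '[[0.0,0,0,0.0005,0],[0.0,0,0,0.0015,0],[0.0,0,0,0.0015,0]]';  python3 -m handwheel '[[0.0,0,0,-0.004,0],[0.0,0,0,-0.014,0],[0.0,0,0.016,-0.014,0],[0.0,0,0.032,-0.014,0],[0.0,0,0.032,-0.007,0],[0.0,0,0.032,-0.0045,0],[0.0,0,0.032,-0.0035,0],[0.0,0,0.032,-0.0035,0]]'; python3 -m handwheel '[[0.0,0,0,0.0005,0],[0.0,0,0,0.001,0],[0.0,0,0,0.001,0]]';  python3 -m handwheel '[[0.0,0,0,0.0005,0],[0.0,0,0,0.001,0],[0.0,0,0,0.001,0]]'
```

```text
time_s: 25.1
tool_pos: [0.4641, 0.3469, 0.037]
tool_rot: [179.9, -0.1, 19.7]
force: [-6.6, -5.2, 22.1]
grip_width: 0.0003
time_s: 25.9
tool_pos: [0.4742, 0.3167, 0.0372]
tool_rot: [180.0, 0.0, 19.8]
force: [0.3, -2.1, 2.7]
grip_width: 0.0005
time_s: 26.2
tool_pos: [0.4743, 0.3167, 0.0371]
tool_rot: [179.9, 0.0, 19.7]
force: [-2.6, -4.0, 9.5]
grip_width: 0.0006
time_s: 26.5
tool_pos: [0.4743, 0.3166, 0.037]
tool_rot: [179.9, 0.0, 19.7]
force: [-4.3, -4.9, 16.1]
grip_width: 0.0004
```

```bash
python3 -m handwheel '[[0.0,0,0,-0.006,0],[0.0,0,0,-0.016,0],[0.0,0.02,-0.016,-0.016,0],[0.0,0.02,-0.016,-0.01,0],[0.0,0.02,-0.016,-0.005,0],[0.0,0.02,-0.016,-0.002,0],[0.0,0.02,-0.016,-0.001,0],[0.0,0.02,-0.016,-0.001,0]]'; python3 -m handwheel '[[0.0,0,0,-0.006,0],[0.0,0,0,-0.016,0],[0.0,-0.022,0,-0.016,0],[0.0,-0.043,0,-0.016,0],[0.0,-0.043,0,-0.01,0],[0.0,-0.043,0,-0.005,0],[0.0,-0.043,0,-0.001,0],[0.0,-0.043,0,0,0],[0.0,-0.043,0,0,0]]'
```

```text
time_s: 27.3
tool_pos: [0.4872, 0.338, 0.0371]
tool_rot: [180.0, 0.1, 19.7]
force: [-3.4, -1.1, 9.2]
grip_width: 0.0002
time_s: 28.2
tool_pos: [0.4483, 0.3236, 0.0371]
tool_rot: [179.9, 0.0, 19.7]
force: [-2.6, -2.6, 9.8]
grip_width: 0.0006
```

```bash
python3 -m handwheel '[[0.0,0,0,-0.005,0],[0.0,0,0,-0.02,0],[0.0,0,0,-0.05,0],[0.0,0,0,-0.09,0],[0.0,-0.02,0.02,-0.12,0],[0.0,-0.04,0.05,-0.13,0],[0.0,-0.04,0.09,-0.13,0],[0.0,-0.04,0.12,-0.13,0],[0.0,-0.04,0.12,-0.13,0],[0.0,-0.04,0.12,-0.13,0],[0.0,-0.04,0.12,-0.13,0]]'
python3 - <<'E'
from h import *
cv2.imwrite("pics/top_end.png",read_camera("top"));s=read_camera("scene");cv2.imwrite("pics/scene_end.png",s)
print(get_obs()["force"])
E
```

```text
time_s: 29.3
tool_pos: [0.45, 0.1988, 0.1666]
tool_rot: [-180.0, -0.0, 19.8]
force: [-0.0, 1.4, 0.1]
grip_width: 0.0008
[ 0.41269883  0.19083978 -0.06545301]
```

View pics/top_end.png

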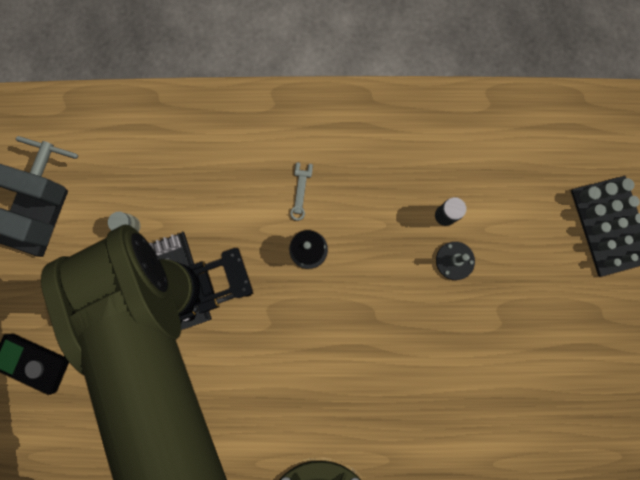

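View pics/scene_end.png

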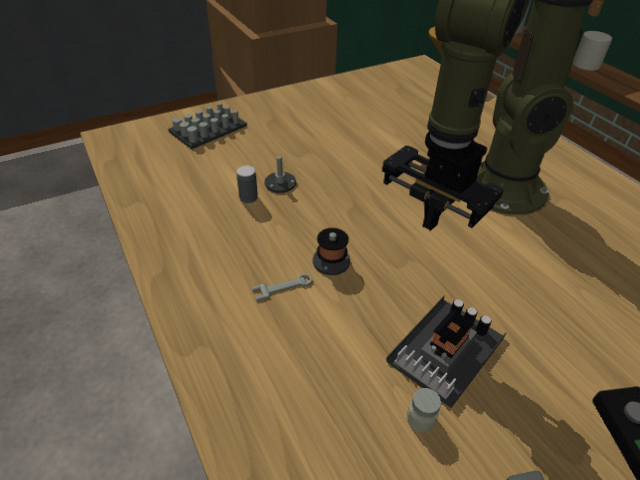

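The final pictures show the coil home in the charger at about (452,335) in the scene view. The tin (247,184), spool (332,250), wrench (283,288) and jar (424,410) are at the same pixels as at the start, and the arm is clear of everything.

```bash
python3 -c "
from cell import *
print(sign_off())"
```

```text
the job is handed in; nothing more can be done
None
```

The coil is home in the charger. I lifted it straight off its post, lowered it with the tongue between the two pegs until the teeth stood on the contacts, and let go with it still about 8 mm proud. Then I pressed it down from above and backed the arm away. The job was handed in at about 29 s.

**Last checks**
- **Flush:** the press met about 10 N over roughly 8 mm, then a hard stop at about 22 N. Touching the +y and -y sides and the +x and -x ends of the top flange gave the same height, to about 0.1 mm.
- **Bystanders:** the final pictures show the spool still on its post, and the jar, tin and wrench at their starting pixels.

**What failed or disagreed**
- **Failed grasps:** the fingertips really end about 37 mm above the reported tool point. Because of that, my first two grasps closed on the top flange, and one short lift came up empty. The coil stayed on its post with no visible harm. I measured the offset in the pictures and corrected for it.
- **Final heights from the cameras:** the last wrist-camera fit put the coil centre at 45.5 mm, where flush is 52.5 mm. That fit rests on the coil's apparent size in a single view, so I did not trust it. In the scene camera the near and rear lower corners matched flush, but the far-left corner read slightly low, so I probed the top as above.

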